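# Load the marking station and close its guard

### The job

Swing the marking station's clear guard up and all the way back, then pick up the work tray, turn it end for end and set it down level on the station's loading deck with its plain narrow nose in the mouth of the brass guide rails, and let go of it. Take it again by (or push on) the red fin at its wide tail to slide it along the rails until its nose is fully home against the stop inside the housing, then lower the guard until it is completely closed. Leave the bin, the pendant and the wrench where they are.

Things in the scene. Friction and masses are not known exactly. Their poses are not given: they have to be found in the camera images.
- station: Part-marking station fixed on the bench. Origin on the bench at mid-width, straight below the guard hinge, in the plane of the grey housing's front face. x points into the tunnel (away from the robot, within 0.25 rad of world x), z up. Dark steel deck: x -180 to +110 mm, 170 mm wide, top 20 mm above the bench. Housing: x 0 to 110 mm, 170 mm wide, top 150 mm above the bench.
- tunnel (a point): Centre of the tunnel's mouth in the housing's front face, axes as the station. The tunnel is 120 mm wide and 60 mm high above the deck (80 mm above the bench): the tray with its blank passes, a gripper cannot follow it in.
- rail_mouth (a point): Middle of the mouth of the two brass guide rails, on the deck's top, 50 mm in front of the housing face; axes as the station. The rails are 12 mm high, run along x, flare to a 92 mm gap here and are straight with a 73 mm gap from 35 mm further in. The deck is bare for 130 mm in front of this point: set the tray down there with its nose in the mouth.
- stop (a point): Centre of the front face of the fixed end stop between the rails, 70 mm inside the tunnel, at mid-height of the tray's plate when on the deck; axes as the station. The tray is home when its nose touches this face; the fin's centre is then 58 mm in front of the housing's front face.
- guard (a joint): Guard hinge angle, rad: 0 closed, grows as the front edge swings up and back, end stop at 2.3 (past upright, leaning back). A stiff friction hinge keeps it at any angle; moving it takes about 2 to 5 N at the bar. It starts between 0 and 0.3.
- guard_hinge (a point): Middle of the guard's hinge axis, 150 mm above the bench, along the station's y; turning by a positive angle about +y opens. The guard is a clear plate with orange edges, 164 mm wide; closed, it slopes down from the hinge towards the robot to 105 mm in front and 100 mm above the bench, with a clear 45 mm lip hanging there.
- guard_bar (a point): Middle of the guard's orange handle bar: round, 12 mm thick, 110 mm long along the station's y, 40 mm beyond the guard's front edge on two thin steel arms 50 mm either side; free to pinch from above at every angle. Closed, it is 143 mm in front of the hinge axis and 68 mm below it (82 mm above the bench), 158 mm from the axis.
- tray_blank (a point): Centre of the brown wooden blank fixed on the loose tray: 70 long (x) x 44 wide (y) x 30 mm high, 280 to 560 g with the tray, balanced near here: pick it up here. x points to the tray's nose, z up. 25 mm above the tray's underside, 55 mm behind the nose edge. The tray starts flat on the bench, left or right of the station, with its nose more or less towards the robot's side.
- tray_nose (a point): Middle of the nose edge of the tray, at half the plate's thickness; axes as point tray_blank. The tray is an aluminium plate 140 long x 70 wide x 10 mm thick. Its tail end carries a red cross-bar 96 mm wide, 14 mm long, 10 mm thick, too wide for the rails, so only the plain nose can go in.
- tray_fin (a point): Centre of the red upright fin on the tray's tail: 24 mm long along the tray, 12 mm thick across it, standing from 10 to 48 mm above the tray's underside; the point is 31 mm above the underside, 73 mm behind the blank's centre, 128 mm behind the nose edge. Axes as point tray_blank.
- bin_mid (a point): Centre of a loose open green parts bin, 120 x 90 x 45 mm, a bystander on the other side of the station.
- pendant_mid (a point): Centre of a grey hand-held control pendant, 140 x 75 x 36 mm, lying flat; a bystander.
- wrench: Steel wrench 170 mm long, lying flat; a bystander.
Not all that is in view belongs to the job. What is shaped like the part that bears tray_blank but blue, pink or purple is not meant.

How it is judged:
By the outcome, as a careful person would: the job done as asked, in the order asked, and still so for the second after the job is handed in, with the robot touching nothing.
It also fails if it takes over 72 s, if anything falls off the work surface, if the arm or the gripper's body presses on something with over 40 N, if the wrist force passes 120 N, or if a joint passes its speed limit or range.

### The arm

A 6-joint arm with a two-finger parallel gripper is mounted at the origin on the work surface. World frame = base frame: x ahead of the robot, y to its left, z up, the work surface at z = 0. Lengths are in m, angles in rad, forces in N, time in s.
With the tool pointing down it reaches from about 0.375 to 0.9 m from the base axis. Payload 3.1 kg.
Tool frame: the origin (TCP) lies midway between the tips of the shut fingers; the grasp point (between the pads) lies 19 mm behind it (manip.hold_point_z is the distance from the TCP to the grasp point, in m); x points along the fingers, y is the direction in which the jaws open and shut, and the axes are right-handed (so a half turn about x gives the same grasp; the last joint's range is limited). The gripper opens to 85 mm and grips with 20 to 120 N. Pads are 22 mm wide; open, the fingers measure 114 mm over their backs; the gripper's body (76 mm by 85 mm) begins 54 mm behind the grasp point. The pads swing forward as they close: fully open they stand 13 mm farther back than shut.
Start: joints at [0.983, 0.527, 1.433, -0, 1.181, -0.178], TCP at [0.249, 0.573, 0.231] pointing down, gripper open.
Joint ranges: [-3.08, 3.08], [-0.75, 2.2], [0.22, 2.44], [-1.43, 4.57], [0, 2.65], [-2.85, 2.85]. Speed limits (rad/s): [2.79, 2.79, 3.14, 3.14, 3.14, 3.14].

### API

Orientations are given as a unit quaternion [x, y, z, w].
In Python, from station import manip, snapshot gives the robot as it stands.
- The arm moves only by the tool play_rows, never from a script. Its argument "series" is a list of rows, each a list of 4 numbers: the shift along the tool's x, y, z in m, then the turn about the tool's x in degrees. In form: [[tx, ty, tz, spin], ...]. A call has 1 to 20 rows; each row is the pose to reach, as a shift and turn from the pose measured when the call began, along the tool's axes at that moment; what a row does not reach only later rows make up. A row lasts 1/10 s, in which the tool goes at most 50 mm and 8.59 degrees, less where a joint would pass 70% of its speed; a pose out of reach is approached as far as the arm can. A call with a gripper value outside its range is refused whole. "claw" is the opening in per cent of the stroke, from 0 (shut) to 100 (fully open), set as the call begins (left out, the last holds). The fingers move at their own pace and stop on an object; "force" is the grip in N (left out, the last holds). Time passes only in rows, so rows that repeat a pose let the fingers close. It gives the time, the measured TCP pose, the force and the opening at its end, in the units of the state.
- manip.sense(): the state, without advancing time (a new reading comes with each control period).
- snapshot(name): name is "side" or "top" or "wrist"; returns a dict with "image" (420x560x3 uint8, blue, green, red), "depth" (420x560 float32, m along the optical axis (not along the pixel's ray), 0 where there is no reading), "fov_y" (degrees; the focal length in pixels is half the picture's height over the tangent of half this angle, whatever the lens; pixels are square), "cx", "cy" (the principal point, pixels), "R" (3x3) and "t" (3): a world point X has camera coordinates R X + t. Camera axes: x right, y down, z forward; pixel columns grow to the right and rows downward; lengths in m; the calibration is good to about 2 mm. A picture is of the moment at which its call begins.
- manip.sign_off(): hands the job in, once; it reports no verdict.
The state is a dict: "t": time; "q": joint angles; "qd": joint speeds; "tau": joint torques, N m; "tcp_pos": TCP position; "tool_rot": TCP orientation; "force": force on the tool from outside, world axes, zero at the start; "ft_torque": the same for the moment, N m; "finger_gap": opening from 0.0 (shut) to 1.0 (fully open).
Only numpy, scipy, OpenCV 4.12 (cv2) and the standard library are available. Lean on these libraries where they do the work, as an engineer would, in place of code of your own. Each camera call takes 0.05 s, during which the arm holds its last target.

## Working session

There is one attempt and no reset: what is moved stays moved. The work goes in short steps, Python scripts to look and compute and a tool call to move; the robot and the scene stay as the last step left them, time stands still between calls to the robot, and variables do not carry over. Pictures are saved under pics/ and viewed, and the job is handed in when it is done.

Besides the shell and the picture viewer there is one more tool, called after ">>>" by a JSON object that holds its "name" and its "arguments". play_rows: Moves the arm, as the interface text tells. Its arguments: {"type":"object","properties":{"series":{"type":"array","items":{"type":"array","items":{"type":"number"}}},"claw":{"type":"number"},"force":{"type":"number"}},"required":["series"]}

```bash
ls; mkdir -p pics; cat > h.py <<'E'
import numpy as np, cv2
from station import manip, snapshot
def K(s): return (s["image"].shape[0]/2)/np.tan(np.radians(s["fov_y"])/2)
def ray(s,u,v):
    f=K(s); R=np.array(s["R"]); t=np.array(s["t"])
    return -R.T@t, R.T@np.array([(u-s["cx"])/f,(v-s["cy"])/f,1])
def onz(s,u,v,z):
    o,d=ray(s,u,v); return o+d*(z-o[2])/d[2]
def dep(s,u,v):
    o,d=ray(s,u,v); return o+d*s["depth"][int(round(v)),int(round(u))]
def proj(s,X):
    c=np.array(s["R"])@np.array(X)+np.array(s["t"]); f=K(s); return c[0]/c[2]*f+s["cx"],c[1]/c[2]*f+s["cy"]
def cloud(s):
    f=K(s); d=s["depth"]; v,u=np.mgrid[:d.shape[0],:d.shape[1]]
    c=np.stack([(u-s["cx"])/f*d,(v-s["cy"])/f*d,d],-1)
    return (c-np.array(s["t"]))@np.array(s["R"])
E
python3 - <<'E'
from h import *
import pickle
for n in ["side","top","wrist"]:
    s=snapshot(n); cv2.imwrite(f"pics/{n}0.png",s["image"]); pickle.dump(s,open(f"{n}0.pkl","wb"))
    print(n,-np.array(s["R"]).T@s["t"],s["fov_y"])
print(manip.sense())
E
```

```text
pics
side [0.37559573 1.1975435  1.400307  ] 42.58608756833765
top [0.32455638 0.17982139 1.48656328] 47.65928559597417
wrist [0.17905223 0.60372374 0.37246113] 61.9512231388153
{'t': 0.15, 'q': array([ 9.82463167e-01,  5.28273685e-01,  1.43359636e+00,  3.81568653e-05,
        1.18138616e+00, -1.78484995e-01]), 'qd': array([-0.0008262 , -0.00374691, -0.00464107,  0.00063724,  0.00100313,
       -0.0003179 ]), 'tau': array([ 1.27126044e-03, -4.42745197e+01, -1.78275186e+01, -2.05011106e-04,
        5.57241146e-03, -2.04122210e-05]), 'tcp_pos': array([0.24869618, 0.57280504, 0.23054917]), 'tool_rot': array([ 0.14335535,  0.69254189, -0.14443692,  0.69207871]), 'force': array([-0.40745527,  0.70835649,  0.15019862]), 'ft_torque': array([ 0.01124299,  0.01556719, -0.0554274 ]), 'finger_gap': 1.0000637624516528}
```

View pics/top0.png

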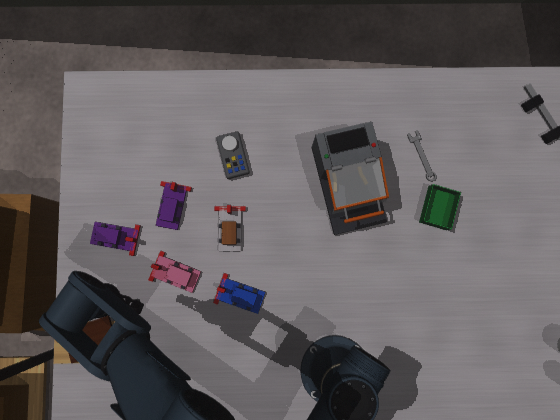

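View pics/side0.png

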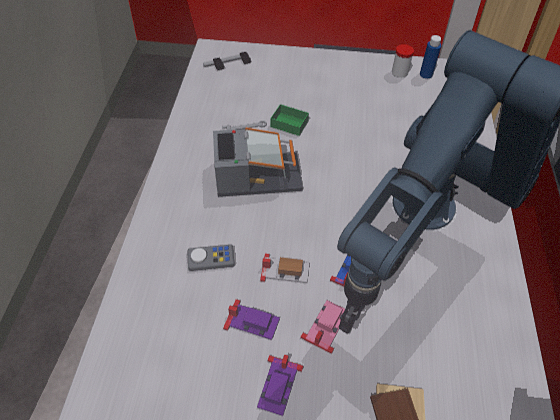

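View pics/wrist0.png

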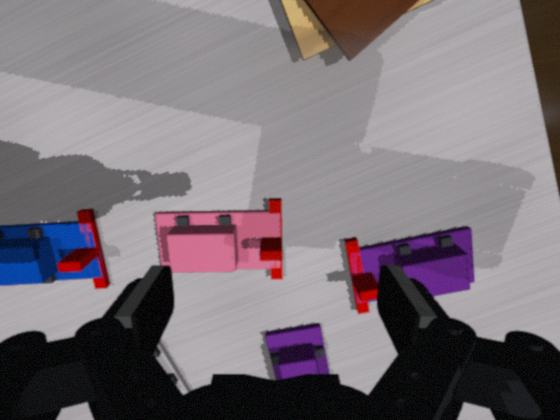

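Top view: image up is +x and left is +y. The tray-like objects are:
- brown blank on an aluminium plate at (230,232)
- purple at (172,208) and (115,237)
- pink at (175,272)
- blue at (240,293)

Only the one at (230,232) has a brown blank, bare plate and red fin, so I'll confirm it in an enlarged crop and measure it.

```bash
python3 - <<'E'
from h import *
import pickle
s=pickle.load(open("top0.pkl","rb")); im=s["image"]
a=cv2.resize(im[190:265,190:270],None,fx=5,fy=5,interpolation=cv2.INTER_CUBIC)
b=cv2.resize(im[110:245,300:410],None,fx=375/135,fy=375/135,interpolation=cv2.INTER_CUBIC)
cv2.imwrite("pics/crop0.png",np.hstack([a,b]))
P=cloud(s); hsv=cv2.cvtColor(im,cv2.COLOR_BGR2HSV)
def obj(mask,name,box):
    m=np.zeros(mask.shape,np.uint8); u0,v0,u1,v1=box; m[v0:v1,u0:u1]=mask[v0:v1,u0:u1]
    n,l,st,ce=cv2.connectedComponentsWithStats(m)
    for i in range(1,n):
        if st[i,4]<12: continue
        p=P[l==i]; r=cv2.minAreaRect(np.argwhere(l==i)[:,::-1].astype(np.float32))
        print(name,st[i],ce[i].round(1),"rect",np.round(r[0],1),np.round(r[1],1),round(r[2],1),"pos",np.median(p,0).round(4),"z",np.percentile(p[:,2],[5,50,95]).round(4))
H,S,V=cv2.split(hsv)
obj(((H>5)&(H<16)&(S>110)&(V>50)).astype(np.uint8),"brown",(195,200,260,260))
obj((((H<5)|(H>174))&(S>150)&(V>70)).astype(np.uint8),"red",(195,195,260,260))
obj(((H>3)&(H<16)&(S>170)&(V>120)).astype(np.uint8),"orange",(300,110,410,245))
obj(((V<60)).astype(np.uint8),"dark",(300,110,410,245))
E
```

```text
brown [222 222  14  22 308] [228.5 232.5] rect [228.5 232.5] [21. 13.] 90.0 pos [0.4196 0.3136 0.0409] z [0.0356 0.0409 0.0469]
red [225 205   6   8  33] [228.2 208.3] rect [227.5 208.5] [7. 5.] 90.0 pos [0.4948 0.3151 0.0483] z [0.0134 0.0483 0.0531]
red [215 207   8   4  21] [217.4 208.4] rect [218.5 208.5] [7. 3.] 0.0 pos [0.4991 0.3531 0.0118] z [0.0065 0.0118 0.0158]
red [240 207   5   4  18] [242.2 208.4] rect [242.  208.5] [3. 4.] 90.0 pos [0.498  0.2752 0.0113] z [0.0081 0.0113 0.0157]
orange [337 158  52  51 129] [370.8 191.5] rect [370.2 192.6] [30.2 66.6] 40.7 pos [ 0.5092 -0.128   0.1243] z [0.117  0.1243 0.1562]
orange [327 170   9  40  63] [331.  189.7] rect [330.9 189.5] [39.8  1.6] 78.7 pos [0.5315 0.0117 0.1407] z [0.1241 0.1407 0.1572]
orange [345 211  38  11  88] [363.3 216.1] rect [363.5 216. ] [ 2.2 38.3] 76.0 pos [ 0.458  -0.083   0.1111] z [0.1071 0.1111 0.115 ]
dark [326 127  44  27 783] [347.6 140.1] rect [347.8 140.1] [19.9 40.3] 76.0 pos [ 0.6712 -0.0375  0.1626] z [0.1502 0.1626 0.1684]
dark [ 312  135   76  100 1291] [341.3 202.5] rect [350.  178.6] [101.9  60.2] 75.7 pos [ 0.4715 -0.0131  0.0222] z [0.0119 0.0222 0.1267]
dark [346 201  33  17 341] [362.1 209.1] rect [362.1 209.2] [10.7 32. ] 76.0 pos [ 0.4861 -0.0947  0.0228] z [0.017  0.0228 0.1073]
```

View pics/crop0.png

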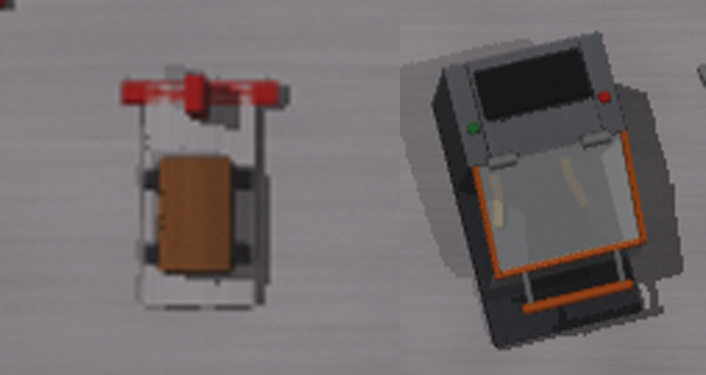

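```bash
python3 - <<'E'
from h import *
import pickle
s=pickle.load(open("top0.pkl","rb")); im=s["image"]; sd=pickle.load(open("side0.pkl","rb"))
for nm,s in(("top",s),("side",sd)):
    P=cloud(s)
    R=(P[...,0]>.35)&(P[...,0]<.85)&(P[...,1]>-.25)&(P[...,1]<.12)
    for lo,hi in((.012,.03),(.143,.162),(.012,.175)):
        m=(R&(P[...,2]>lo)&(P[...,2]<hi)).astype(np.uint8)
        n,l,st,ce=cv2.connectedComponentsWithStats(m); 
        for i in np.argsort(-st[1:,4])[:2]+1:
            p=P[l==i]; r=cv2.minAreaRect(p[:,:2].astype(np.float32)*1000); print(nm,lo,len(p),r,np.median(p[:,2]).round(4))
# edges on the deck: top view front/left edges
s=pickle.load(open("top0.pkl","rb"))
H,S,V=cv2.split(cv2.cvtColor(s["image"],cv2.COLOR_BGR2HSV))
m=np.zeros_like(H);m[205:225,343:385]=((H>3)&(H<16)&(S>150)&(V>100))[205:225,343:385]
pts=np.argwhere(m>0)[:,::-1]
for z in(.100,.105,.11):
    q=np.array([onz(s,u,v,z)[:2] for u,v in pts]); c=q.mean(0); w=np.linalg.svd(q-c)[2][0]; e=(q-c)@w
    print("bar",z,c.round(4),w.round(3),np.arctan2(-w[0]*np.sign(w[1]),abs(w[1])).round(4),np.ptp(e).round(4))
cl=cloud(s)[m>0]; print(np.percentile(cl[:,2],[5,25,50,75,95]))
m2=((H>3)&(H<16)&(S>150)&(V>100)); 
hs=cv2.cvtColor(sd["image"],cv2.COLOR_BGR2HSV);H,S,V=cv2.split(hs);m=np.zeros_like(H);m[120:200,200:310]=((H>3)&(H<16)&(S>150)&(V>100))[120:200,200:310]
n,l,st,ce=cv2.connectedComponentsWithStats(m)
P=cloud(sd)
for i in range(1,n):
    if st[i,4]>15: print(st[i],ce[i],P[l==i].mean(0))
cv2.imwrite("pics/crop1.png",cv2.resize(sd["image"][100:300,190:320],None,fx=3,fy=3,interpolation=cv2.INTER_CUBIC))
E
```

```text
top 0.012 896 ((523.5743408203125, -70.65489196777344), (191.20526123046875, 171.01840209960938), 12.899177551269531) 0.0212
top 0.012 237 ((484.521728515625, -99.23155212402344), (23.99678611755371, 97.43053436279297), 12.459117889404297) 0.021
top 0.143 2477 ((629.5723266601562, -46.63726806640625), (172.33082580566406, 171.80996704101562), 12.905394554138184) 0.151
top 0.143 28 ((670.074951171875, -9.034812927246094), (18.460248947143555, 28.391700744628906), 29.64630126953125) 0.1608
top 0.012 6280 ((571.9747314453125, -59.709442138671875), (290.45513916015625, 172.0539093017578), 12.905394554138184) 0.1406
top 0.012 1 ((831.1802978515625, 100.25511169433594), (0.0, 0.0), 0.0) 0.013
side 0.012 1320 ((569.4193115234375, -51.46217346191406), (290.4001159667969, 175.66204833984375), 12.83087158203125) 0.0188
side 0.012 70 ((478.8749694824219, -141.9791717529297), (30.32424545288086, 50.76948547363281), 13.472700119018555) 0.0183
side 0.143 1419 ((638.9091796875, -40.495635986328125), (152.23153686523438, 177.3348388671875), 13.825363159179688) 0.1497
side 0.143 7 ((567.5792236328125, -46.325836181640625), (8.115286827087402, 11.299351692199707), 55.45769119262695) 0.145
side 0.012 4854 ((570.4086303710938, -56.02818298339844), (290.71844482421875, 184.05728149414062), 12.5166597366333) 0.1233
bar 0.1 [ 0.4634 -0.0798] [ 0.039 -0.999] 0.0393 0.117
bar 0.105 [ 0.4629 -0.0789] [ 0.039 -0.999] 0.0393 0.1166
bar 0.11 [ 0.4624 -0.078 ] [ 0.039 -0.999] 0.0393 0.1162
[0.10712452 0.1093615  0.11149071 0.11381367 0.12364086]
[246 128  38  40 136] [269.94852941 150.24264706] [ 0.52910622 -0.04987399  0.14125631]
[290 140   6  26  65] [292.21538462 153.23076923] [ 0.45690748 -0.07751282  0.107316  ]
```

View pics/crop1.png

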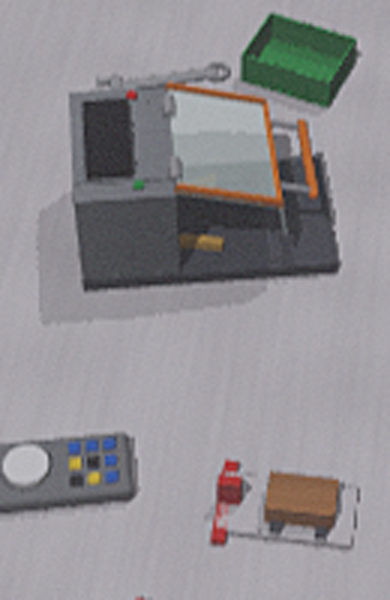

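The crop shows the tray that fits the description: aluminium plate, brown blank at (230,232), red cross-bar and fin at (228,208), nose towards the robot. The other four have painted plates. The station rectangle measures 290×172 mm at yaw 0.225, which matches the stated size. Next I work out the hover over the bar.

```bash
cat >> h.py <<'E'
from scipy.spatial.transform import Rotation as Rn
yaw=np.radians(12.905); sx=np.array([np.cos(yaw),np.sin(yaw),0]); sy=np.array([-sx[1],sx[0],0]); O=np.array([.6061,-.0519,0])
def st(x,y,z): return O+sx*x+sy*y+np.array([0,0,z])
def rel(p,ydir=None):
    """tool-axes shift to world point p, spin so that tool y is along ydir (either sign)"""
    s=manip.sense(); R=Rn.from_quat(s["tool_rot"]).as_matrix(); d=R.T@(np.array(p)-s["tcp_pos"])
    if ydir is not None:
        a=R.T@np.array(ydir); g=np.degrees(np.arctan2(a[2],a[1])); print("spin",((g+90)%180-90).round(2),"or half-turn; q6",s["q"][5].round(3))
    return d.round(4)
E
python3 - <<'E'
from h import *
s=manip.sense();R=Rn.from_quat(s["tool_rot"]).as_matrix();print(R.round(3))
print(rel(st(-.1515,0,.20),sx), st(-.1515,0,.2))
E
```

```text
[[-0.001  0.398  0.917]
 [-0.001  0.917 -0.398]
 [-1.    -0.002 -0.   ]]
spin 53.61 or half-turn; q6 -0.178
[ 0.0312 -0.5204  0.4548] [ 0.45842663 -0.08573528  0.2       ]
```

>>> {"name": "play_rows", "arguments": {"series": [[-0.02,-0.52,0.455,53.6],[-0.02,-0.52,0.455,53.6],[-0.02,-0.52,0.455,53.6],[-0.02,-0.52,0.455,53.6],[-0.02,-0.52,0.455,53.6],[-0.02,-0.52,0.455,53.6],[-0.02,-0.52,0.455,53.6],[-0.02,-0.52,0.455,53.6],[-0.02,-0.52,0.455,53.6],[-0.02,-0.52,0.455,53.6],[-0.02,-0.52,0.455,53.6],[-0.02,-0.52,0.455,53.6],[-0.02,-0.52,0.455,53.6],[-0.02,-0.52,0.455,53.6],[-0.02,-0.52,0.455,53.6],[-0.02,-0.52,0.455,53.6],[-0.02,-0.52,0.455,53.6],[-0.02,-0.52,0.455,53.6]], "claw": 60, "force": 30}}

```text
t: 1.95
tcp_pos: [0.458, -0.0839, 0.2511]
tool_rot: [0.439, 0.554, -0.441, 0.553]
force: [0.2, -0.0, -0.5]
finger_gap: 0.598
```

```bash
python3 - <<'E'
from h import *
import pickle
s=snapshot("wrist"); cv2.imwrite("pics/w1.png",s["image"]); pickle.dump(s,open("w1.pkl","wb"))
z=manip.sense(); print(z["t"],z["tcp_pos"],z["q"],z["force"])
P=cloud(s);H,S,V=cv2.split(cv2.cvtColor(s["image"],cv2.COLOR_BGR2HSV))
m=((H>3)&(H<16)&(S>170)&(V>100)).astype(np.uint8)
n,l,sta,ce=cv2.connectedComponentsWithStats(m)
for i in range(1,n):
    if sta[i,4]>100:
        p=P[l==i]; q=p[p[:,2]>0.02]; print(sta[i],ce[i].round(1),np.median(q,0).round(4), ((q-O)@sx).min().round(4),((q-O)@sx).max().round(4),((q-O)@sy).min().round(4),((q-O)@sy).max().round(4))
E
```

```text
2.0 [ 0.45821652 -0.08393424  0.25121468] [-4.20767909e-01  2.86566502e-01  1.79251213e+00 -1.73244741e-03
  1.06360553e+00 -6.47453429e-01] [0.9033127  0.5229729  0.84174461]
[465  88  44   9 279] [489.4  91.9] [0.5761 0.0236 0.1541] -0.1516 -0.001 0.078 0.0832
[ 315  114   18  174 1342] [322.4 206. ] [ 0.4971 -0.0851  0.1197] -0.1516 -0.1029 -0.0807 0.0782
[ 267  119   14  135 1655] [273.7 188.8] [ 0.456  -0.0832  0.1088] -0.1592 -0.1476 -0.0562 0.0782
[382 288  86  21 687] [425.  298.2] [ 0.5924 -0.1337  0.148 ] -0.1516 -0.0026 -0.0809 0.0782
```

View pics/w1.png

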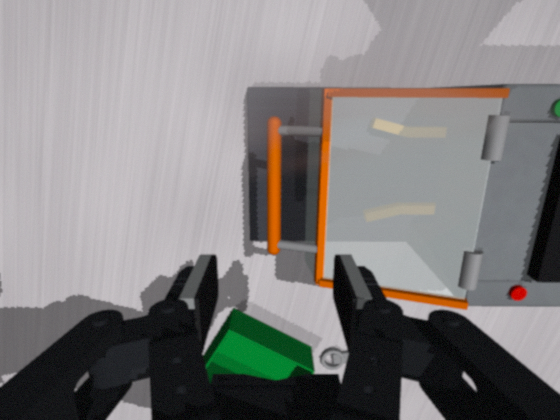

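The wrist view shows the bar at (274,189), vertical in the image. In the station frame it sits at x −0.153, y about −0.001, centre height about 0.104, so the guard is at roughly 0.15 rad.

```bash
python3 - <<'E'
from h import *
print(rel(st(-.1525,-.001,.087),sx))
E
```

```text
spin 0.13 or half-turn; q6 -0.647
[ 0.1642 -0.0009  0.0027]
```

>>> {"name": "play_rows", "arguments": {"series": [[0.03,-0.001,0.003,0],[0.07,-0.001,0.003,0],[0.11,-0.001,0.003,0],[0.14,-0.001,0.003,0],[0.155,-0.001,0.003,0],[0.164,-0.001,0.003,0],[0.164,-0.001,0.003,0]], "claw": 35}}

```text
t: 2.7
tcp_pos: [0.4572, -0.0864, 0.0865]
tool_rot: [0.439, 0.555, -0.44, 0.553]
force: [-0.1, 0.6, 0.5]
finger_gap: 0.347
```

>>> {"name": "play_rows", "arguments": {"series": [[0,0,0,0],[0,0,0,0],[0,0,0,0],[0,0,0,0],[0,0,0,0],[0,0,0,0]], "claw": 0, "force": 30}}

```text
t: 3.3
tcp_pos: [0.457, -0.0863, 0.0868]
tool_rot: [0.439, 0.555, -0.44, 0.553]
force: [-2.7, -0.7, 1.2]
finger_gap: 0.128
```

```bash
python3 - <<'E'
from h import *
s=snapshot("wrist"); cv2.imwrite("pics/w2.png",s["image"])
z=manip.sense(); print(z["t"],z["tcp_pos"],z["force"],z["finger_gap"]); R=Rn.from_quat(z["tool_rot"]).as_matrix();print(R.round(3))
p=z["tcp_pos"]; print((p-O)@sx,(p-O)@sy)
# arc
b0=(p-O)@sx; zb=p[2]+.019
e0=np.arcsin((.15-zb)/.158); hx=b0+.158*np.cos(e0); print("elev",-e0,"theta",.444-e0,"hinge x",hx)
for th in np.linspace(0,1,21)[1:]:
    e=-e0+th*(2.3-.444+e0); q=np.array([0,0,0.])+sx*(hx-.158*np.cos(e)-b0)+np.array([0,0,.15+.158*np.sin(e)-zb]); print((R.T@q).round(3))
E
```

```text
3.35 [ 0.45703066 -0.08628601  0.08674015] [-2.52752646 -0.26957149  0.26075383] 0.12542140823561299
[[-0.003  0.974  0.227]
 [-0.     0.227 -0.974]
 [-1.    -0.003 -0.001]]
-0.1529837102069282 -0.00022505107869331219
elev -0.283924984034641 theta 0.160075015965359 hinge x -0.0013095014082319667
[-0.016 -0.004 -0.   ]
[-0.033 -0.006 -0.   ]
[-0.05  -0.006 -0.   ]
[-0.067 -0.005 -0.   ]
[-0.084 -0.002 -0.   ]
[-0.1    0.003 -0.   ]
[-0.115  0.01  -0.   ]
[-0.13   0.018 -0.   ]
[-0.144  0.028 -0.   ]
[-0.156  0.039  0.   ]
[-0.168  0.052  0.   ]
[-0.177  0.066  0.   ]
[-0.186  0.08   0.   ]
[-0.193  0.096  0.   ]
[-0.198  0.112  0.   ]
[-0.201  0.129  0.   ]
[-0.203  0.145  0.   ]
[-0.202  0.162  0.   ]
[-0.2    0.179  0.   ]
[-0.197  0.195  0.001]
```

View pics/w2.png

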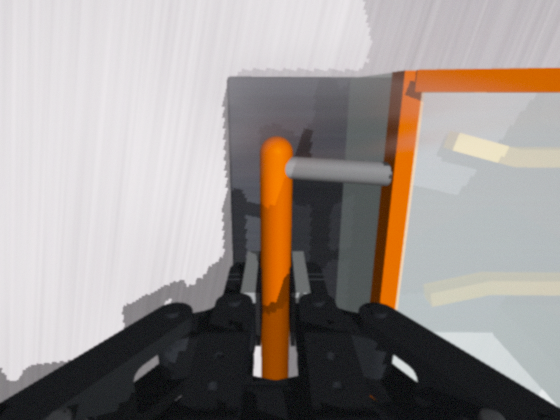

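The bar is pinched at (275,260) with a gap of about 11 mm. Next is the first half of the arc.

>>> {"name": "play_rows", "arguments": {"series": [[-0.016,-0.004,0,0],[-0.033,-0.006,0,0],[-0.05,-0.006,0,0],[-0.067,-0.005,0,0],[-0.084,-0.002,0,0],[-0.1,0.003,0,0],[-0.115,0.01,0,0],[-0.13,0.018,0,0]]}}

```text
t: 4.15
tcp_pos: [0.4705, -0.0831, 0.2161]
tool_rot: [0.435, 0.558, -0.443, 0.551]
force: [-9.3, -6.7, -1.8]
finger_gap: 0.123
```

```bash
cat > arc.py <<'E'
from h import *
import sys
z=manip.sense(); p=z["tcp_pos"];R=Rn.from_quat(z["tool_rot"]).as_matrix()
print(z["t"],p,z["force"],z["finger_gap"])
hx=-.0013; x=(p-O)@sx; zb=p[2]+.019; r=np.hypot(hx-x,zb-.15); e0=np.arctan2(zb-.15,hx-x); print("x,y",x,(p-O)@sy,"r",r,"theta",e0+.444)
for th in np.linspace(e0,float(sys.argv[1])-.444,int(sys.argv[2])+1)[1:]:
    q=sx*(hx-.158*np.cos(th)-x)+np.array([0,0,.15+.158*np.sin(th)-zb]); print((R.T@q).round(3))
E
python3 arc.py 2.3 12
```

```text
4.15 [ 0.47051312 -0.0830961   0.21606313] [-9.34229044 -6.70485004 -1.82800779] 0.12336755181116231
x,y -0.13912937577514645 -0.00012681663644300222 r 0.16196503819403227 theta 0.996943560453253
[-0.012  0.013  0.   ]
[-0.025  0.024  0.   ]
[-0.037  0.036  0.   ]
[-0.048  0.05   0.   ]
[-0.056  0.065  0.   ]
[-0.064  0.08   0.   ]
[-0.069  0.097  0.   ]
[-0.073  0.113  0.001]
[-0.075  0.13   0.001]
[-0.075  0.147  0.001]
[-0.073  0.165  0.001]
[-0.069  0.181  0.001]
```

>>> {"name": "play_rows", "arguments": {"series": [[-0.012,0.012,0,0],[-0.025,0.024,0,0],[-0.037,0.036,0,0],[-0.048,0.05,0,0],[-0.056,0.065,0,0],[-0.064,0.08,0,0],[-0.069,0.097,0,0]]}}

```text
t: 4.85
tcp_pos: [0.5635, -0.0622, 0.2896]
tool_rot: [0.433, 0.558, -0.445, 0.551]
force: [-7.7, -0.3, 18.9]
finger_gap: 0.125
```

```bash
python3 arc.py 2.31 6
```

```text
4.85 [ 0.56352016 -0.06220458  0.28961373] [-7.73737631 -0.3054913  18.94719036] 0.12498646943080968
x,y -0.04380572026494099 -0.000534725136426936 r 0.16421038549611458 theta 1.7529657621590957
[0.003 0.016 0.   ]
[0.   0.03 0.  ]
[-0.     0.045  0.   ]
[0.   0.06 0.  ]
[0.002 0.074 0.   ]
[0.006 0.089 0.   ]
```

The tool is being pushed up by 19 N, so the bar sits about 13 mm above the TCP rather than 19. I'll correct the arc for that.

```bash
sed -i 's/p\[2\]+.019/p[2]+.0135/' arc.py; python3 arc.py 2.31 6
```

```text
4.85 [ 0.56352016 -0.06220458  0.28961373] [-7.73737631 -0.3054913  18.94719036] 0.12498646943080968
x,y -0.04380572026494099 -0.000534725136426936 r 0.1589042155067514 theta 1.7440063433076647
[-0.003  0.015  0.   ]
[-0.005  0.029  0.   ]
[-0.006  0.044  0.   ]
[-0.005  0.059  0.   ]
[-0.003  0.074  0.   ]
[0.    0.088 0.   ]
```

>>> {"name": "play_rows", "arguments": {"series": [[-0.003,0.015,0,0],[-0.005,0.029,0,0],[-0.006,0.044,0,0],[-0.005,0.059,0,0],[-0.003,0.074,0,0],[0,0.088,0,0],[0,0.09,0,0],[0,0.09,0,0]]}}

```text
t: 5.65
tcp_pos: [0.648, -0.043, 0.2891]
tool_rot: [0.431, 0.559, -0.448, 0.549]
force: [-10.3, -4.1, 7.1]
finger_gap: 0.121
```

```bash
python3 arc.py 2.31 2
```

```text
5.65 [ 0.64797419 -0.04297994  0.28911885] [-10.34639881  -4.12928325   7.1175191 ] 0.12090173535298929
x,y 0.042808677809901316 -0.0006572260835727824 r 0.15886500572865883 theta 2.2961421384640586
[0.001 0.001 0.   ]
[0.001 0.002 0.   ]
```

>>> {"name": "play_rows", "arguments": {"series": [[0.0,0.004,0,0],[0.0,0.006,0,0],[0.0,0.006,0,0]]}}

```text
t: 5.95
tcp_pos: [0.6479, -0.043, 0.2891]
tool_rot: [0.427, 0.562, -0.452, 0.546]
force: [-14.3, -3.4, 7.3]
finger_gap: 0.126
```

>>> {"name": "play_rows", "arguments": {"series": [[0,0,0,0],[0,0,0,0],[0,0,0,0],[-0.03,0,0,0],[-0.06,0,0,0],[-0.08,0,0,0],[-0.08,0,0,0]], "claw": 30}}

```text
t: 6.65
tcp_pos: [0.6536, -0.042, 0.3729]
tool_rot: [0.428, 0.56, -0.45, 0.549]
force: [-0.0, -0.4, 0.6]
finger_gap: 0.298
```

```bash
python3 - <<'E'
from h import *
import pickle
for n in("side","wrist","top"):
    s=snapshot(n); cv2.imwrite(f"pics/{n}3.png",s["image"]); pickle.dump(s,open(n+"3.pkl","wb"))
s=pickle.load(open("wrist3.pkl","rb"));P=cloud(s);H,S,V=cv2.split(cv2.cvtColor(s["image"],cv2.COLOR_BGR2HSV))
m=((H>3)&(H<16)&(S>170)&(V>100)).astype(np.uint8)
n,l,sta,ce=cv2.connectedComponentsWithStats(m)
for i in range(1,n):
    if sta[i,4]>100:
        p=P[l==i]; print(sta[i],np.median((p-O)@sx).round(4),np.median((p-O)@sy).round(4),np.median(p[:,2]).round(4))
# rails, tray in side view
S3=pickle.load(open("side3.pkl","rb")); a=cv2.resize(S3["image"][100:300,190:320],None,fx=3,fy=3)
T=pickle.load(open("top3.pkl","rb")); b=cv2.resize(T["image"][105:245,290:410],(390,455)); b=cv2.copyMakeBorder(b,0,145,0,0,0)
cv2.imwrite("pics/crop3.png",np.hstack([a,b])); print(manip.sense()["tcp_pos"],manip.sense()["q"])
E
```

```text
[ 258  122   25  178 3687] 0.0415 0.006 0.3061
[ 0.65072505 -0.04167147  0.36753178] [-0.2252213   0.47584619  1.14339228 -0.02122868  1.561053   -0.4551627 ]
```

View pics/crop3.png

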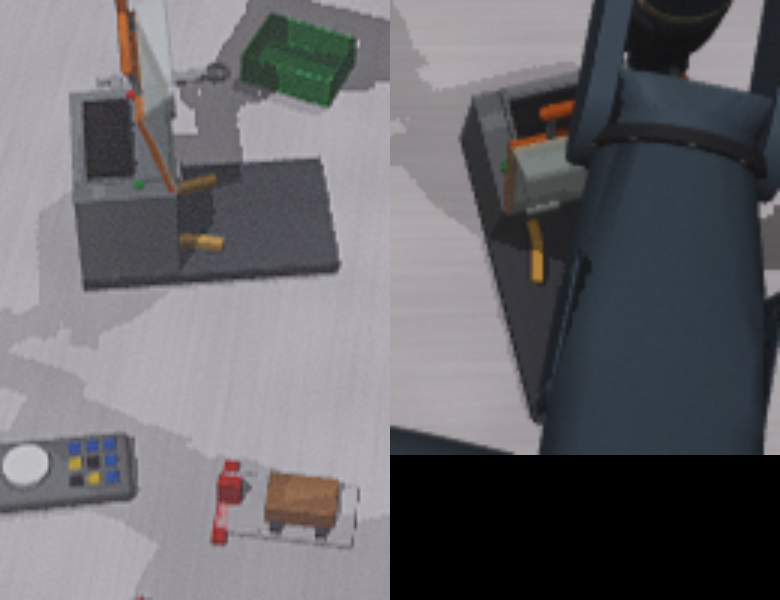

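View pics/wrist3.png

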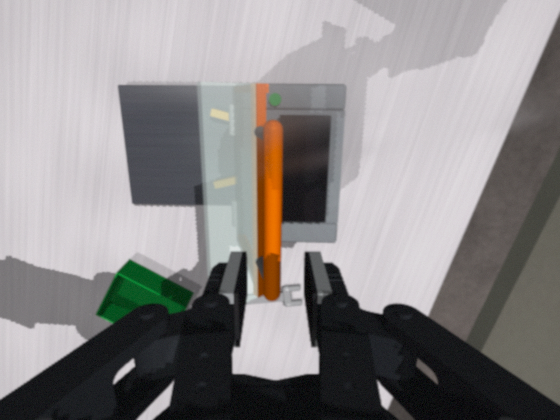

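The guard is fully back: bar at z ≈ 0.30, station x ≈ +0.042, and it resisted at the stop. The rails show clearly in the side view. Next I go above the tray.

```bash
python3 - <<'E'
from h import *
print(rel([.42,.314,.20],[0,1,0]))
E
```

```text
spin -76.8 or half-turn; q6 -0.455
[ 0.1729 -0.1358 -0.3993]
```

>>> {"name": "play_rows", "arguments": {"series": [[0,-0.014,-0.04,-8],[0,-0.03,-0.08,-16],[0,-0.045,-0.12,-24],[0,-0.06,-0.16,-32],[0,-0.075,-0.2,-40],[0.04,-0.09,-0.25,-48],[0.08,-0.105,-0.3,-56],[0.12,-0.12,-0.35,-64],[0.15,-0.136,-0.399,-72],[0.17,-0.136,-0.399,-76.8],[0.17,-0.136,-0.399,-76.8],[0.17,-0.136,-0.399,-76.8],[0.17,-0.136,-0.399,-76.8]], "claw": 100}}

```text
t: 8.1
tcp_pos: [0.4198, 0.3134, 0.2021]
tool_rot: [-0.005, 0.722, -0.004, 0.691]
force: [-0.4, -0.6, 0.2]
finger_gap: 0.995
```

```bash
cat > tray.py <<'E'
from h import *
import pickle
s=snapshot("wrist"); cv2.imwrite("pics/w4.png",s["image"]); pickle.dump(s,open("w4.pkl","wb"))
z=manip.sense(); print(z["t"],z["tcp_pos"],z["q"].round(2))
P=cloud(s);H,S,V=cv2.split(cv2.cvtColor(s["image"],cv2.COLOR_BGR2HSV))
ok=(P[...,0]>.3)&(P[...,0]<.56)&(P[...,1]>.24)&(P[...,1]<.39)
for nm,m in(("brown",(H>5)&(H<18)&(S>100)&ok&(P[...,2]>.03)),("red",((H<5)|(H>174))&(S>150)&ok)):
    n,l,sta,ce=cv2.connectedComponentsWithStats(m.astype(np.uint8))
    for i in range(1,n):
        if sta[i,4]>60:
            p=P[l==i]; print(nm,sta[i],np.median(p,0).round(4),np.percentile(p[:,2],[5,95]).round(3))
            if nm=="brown": p=p[p[:,2]>np.percentile(p[:,2],50)-.004]
            r=cv2.minAreaRect(p[:,:2].astype(np.float32)*1000); print(r)
E
python3 tray.py
```

```text
8.15 [0.4208382  0.31329815 0.20299917] [ 0.42  0.45  1.68  0.01  1.05 -1.15]
brown [ 256  152   50   76 3572] [0.4177 0.3168 0.0394] [0.038 0.041]
((402.0773010253906, 317.2381591796875), (44.004459381103516, 103.77867889404297), 88.96452331542969)
red [272 245  14  36 390] [0.4861 0.3151 0.0469] [0.02  0.048]
((492.6785583496094, 315.2563171386719), (11.88267993927002, 25.07779884338379), 84.78427124023438)
red [233 249  19  15 198] [0.496  0.2753 0.0092] [0.006 0.01 ]
((496.986083984375, 277.18780517578125), (14.719850540161133, 18.695388793945312), 1.2289540767669678)
red [309 251  16  14 179] [0.497  0.3556 0.0095] [0.006 0.011]
((426.812744140625, 340.3548889160156), (160.00254821777344, 17.217527389526367), 11.550492286682129)
```

View pics/w4.png

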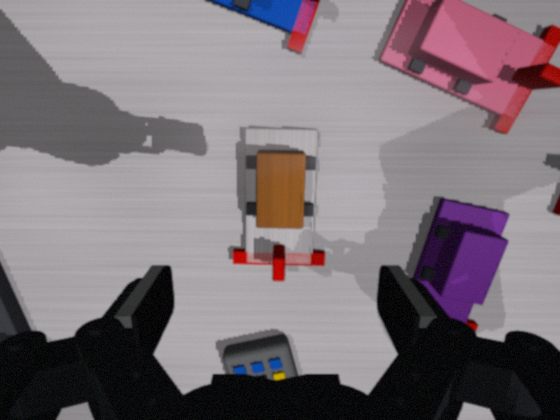

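```bash
python3 - <<'E'
from h import *
import pickle
s=pickle.load(open("w4.pkl","rb"));H,S,V=cv2.split(cv2.cvtColor(s["image"],cv2.COLOR_BGR2HSV))
m=np.zeros_like(H); m[140:240,240:320]=((H>5)&(H<18)&(S>100))[140:240,240:320]
P=cloud(s); m=m*((P[...,2]>.034)&(P[...,2]<.046)); m=cv2.morphologyEx(m.astype(np.uint8),cv2.MORPH_OPEN,np.ones((3,3)))
q=np.array([onz(s,u,v,.04)[:2] for v,u in np.argwhere(m>0)],np.float32)*1000; print(cv2.minAreaRect(q),q.mean(0))
z=manip.sense();R=Rn.from_quat(z["tool_rot"]).as_matrix();print(R.round(4),z["tcp_pos"],z["qd"].round(3))
E
```

```text
((418.871826171875, 316.7383117675781), (43.13044738769531, 69.24961853027344), 88.84909057617188) [418.14392 316.87268]
[[-4.180e-02  0.000e+00  9.991e-01]
 [-1.220e-02  9.999e-01 -5.000e-04]
 [-9.991e-01 -1.220e-02 -4.180e-02]] [0.4208382  0.31329815 0.20299917] [-0.015 -0.019 -0.017  0.002  0.001  0.001]
```

```bash
python3 - <<'E'
from h import *
for n,q in (("hover1",[.439,.554,-.441,.553]),("pinch",[.439,.555,-.44,.553]),("arc1",[.435,.558,-.443,.551]),("arc2",[.433,.558,-.445,.551]),("arc3",[.431,.559,-.448,.549]),("push",[.427,.562,-.452,.546]),("rel",[.428,.56,-.45,.549]),("now",list(manip.sense()["tool_rot"]))):
    R=Rn.from_quat(q).as_matrix(); print(n,R[:,0].round(3), (R[:,0]@sx).round(3),(R[:,0]@sy).round(3))
E
```

```text
hover1 [-0.003 -0.001 -1.   ] -0.003 -0.001
pinch [-0.003  0.001 -1.   ] -0.003 0.001
arc1 [-0.015 -0.003 -1.   ] -0.015 0.001
arc2 [-0.018 -0.007 -1.   ] -0.019 -0.003
arc3 [-0.026 -0.01  -1.   ] -0.028 -0.004
push [-0.04  -0.014 -0.999] -0.042 -0.004
rel [-0.031 -0.015 -0.999] -0.034 -0.007
now [-0.042 -0.012 -0.999] -0.043 -0.003
```

>>> {"name": "play_rows", "arguments": {"series": [[0,0,0,0],[0,0,0,0]]}}

```text
t: 8.35
tcp_pos: [0.4223, 0.3127, 0.204]
tool_rot: [-0.003, 0.721, -0.005, 0.693]
force: [0.3, -0.3, 0.2]
finger_gap: 1.0
```

```bash
python3 - <<'E'
from h import *
z=manip.sense();R=Rn.from_quat(z["tool_rot"]).as_matrix();print(R.round(4),z["tcp_pos"])
E
```

```text
[[-0.0394  0.0018  0.9992]
 [-0.0112  0.9999 -0.0023]
 [-0.9992 -0.0113 -0.0393]] [0.42230796 0.31274714 0.2040337 ]
```

>>> {"name": "play_rows", "arguments": {"series": [[-0.03,0.03,0.04,0],[-0.03,0.06,0.08,0],[-0.03,0.09,0.12,0],[-0.03,0.12,0.16,0],[-0.03,0.15,0.2,0],[-0.03,0.18,0.24,0],[-0.03,0.2,0.27,0],[-0.03,0.22,0.3,0],[-0.03,0.24,0.325,0],[-0.03,0.24,0.325,0]]}}

```text
t: 9.35
tcp_pos: [0.7441, 0.5486, 0.2022]
tool_rot: [-0.008, 0.729, -0.01, 0.684]
force: [1.1, 0.8, -4.2]
finger_gap: 0.999
```

```bash
python3 - <<'E'
from h import *
z=manip.sense();R=Rn.from_quat(z["tool_rot"]).as_matrix();print(R.round(4),z["tcp_pos"],np.hypot(*z["tcp_pos"][:2]),z["q"].round(2))
E
```

```text
[[-0.0638  0.0025  0.998 ]
 [-0.0247  0.9997 -0.0041]
 [-0.9977 -0.0249 -0.0638]] [0.74409759 0.5485511  0.20221388] 0.924440120093011 [ 0.51  1.13  0.23  0.01  1.85 -1.05]
```

>>> {"name": "play_rows", "arguments": {"series": [[0,-0.035,-0.035,0],[0,-0.07,-0.08,0],[0,-0.1,-0.12,0],[0,-0.13,-0.16,0],[0,-0.16,-0.2,0],[0,-0.19,-0.24,0],[0,-0.22,-0.28,0],[0,-0.25,-0.32,0],[0,-0.28,-0.36,0],[0,-0.3,-0.4,0],[0,-0.32,-0.43,0],[0,-0.33,-0.45,0],[0,-0.33,-0.45,0]]}}

```text
t: 10.65
tcp_pos: [0.2913, 0.2189, 0.241]
tool_rot: [-0.007, 0.728, -0.01, 0.685]
force: [0.8, -0.4, 0.6]
finger_gap: 0.999
```

```bash
cat > tl.py <<'E'
from h import *
z=manip.sense();R=Rn.from_quat(z["tool_rot"]).as_matrix();print(R.round(4),z["t"],z["tcp_pos"],np.hypot(*z["tcp_pos"][:2]),z["q"].round(3),z["force"].round(1))
E
python3 tl.py
```

```text
[[-0.0616  0.0037  0.9981]
 [-0.0241  0.9997 -0.0051]
 [-0.9978 -0.0243 -0.0615]] 10.65 [0.29130895 0.21886393 0.2410451 ] 0.36436564272213234 [ 0.337  0.184  1.986 -0.003  1.038 -1.228] [ 0.8 -0.4  0.6]
```

>>> {"name": "play_rows", "arguments": {"series": [[0,0.03,0.04,0],[0,0.06,0.08,0],[0,0.09,0.12,0]]}}

```text
t: 10.95
tcp_pos: [0.416, 0.3102, 0.2341]
tool_rot: [-0.005, 0.726, -0.009, 0.688]
force: [1.3, 0.3, 0.3]
finger_gap: 0.997
```

```bash
python3 tl.py; python3 -c "
from h import *
print(manip.sense()['qd'].round(2))"
```

```text
[[-0.0535  0.0048  0.9986]
 [-0.0205  0.9998 -0.0059]
 [-0.9984 -0.0208 -0.0534]] 10.95 [0.41600409 0.31022419 0.23409376] 0.5189397347321527 [ 0.423  0.404  1.655  0.004  1.14  -1.144] [1.3 0.3 0.3]
[ 0.22  0.73 -1.15  0.01  0.42  0.22]
```

>>> {"name": "play_rows", "arguments": {"series": [[0.0,0.03,0.04,0]]}}

```text
t: 11.05
tcp_pos: [0.4567, 0.3393, 0.2334]
tool_rot: [-0.004, 0.723, -0.008, 0.69]
force: [-0.1, 0.3, 0.5]
finger_gap: 1.0
```

>>> {"name": "play_rows", "arguments": {"series": [[0.0,0.03,0.04,0]]}}

```text
t: 11.15
tcp_pos: [0.4974, 0.3684, 0.2333]
tool_rot: [-0.003, 0.721, -0.007, 0.693]
force: [-0.2, 0.1, -0.4]
finger_gap: 1.002
```

>>> {"name": "play_rows", "arguments": {"series": [[0.0,0.03,0.04,0]]}}

```text
t: 11.25
tcp_pos: [0.538, 0.3973, 0.2335]
tool_rot: [-0.001, 0.719, -0.007, 0.695]
force: [1.5, -0.1, 1.0]
finger_gap: 1.0
```

```bash
python3 tl.py
```

```text
[[-0.0335  0.0074  0.9994]
 [-0.0109  0.9999 -0.0078]
 [-0.9994 -0.0112 -0.0334]] 11.25 [0.53799358 0.39727403 0.23353176] 0.6687778022190412 [ 0.467  0.6    1.284  0.006  1.292 -1.098] [ 1.5 -0.1  1. ]
```

Excellent: single-row calls while the arm moves outward take out the tilt (0.062 → 0.034 rad). I'll do a few more.

>>> {"name": "play_rows", "arguments": {"series": [[0.0,0.03,0.04,0]]}}

```text
t: 11.35
tcp_pos: [0.5786, 0.4262, 0.2343]
tool_rot: [0.0, 0.717, -0.006, 0.698]
force: [2.0, -0.4, 0.7]
finger_gap: 1.0
```

>>> {"name": "play_rows", "arguments": {"series": [[0.0,0.03,0.04,0]]}}

```text
t: 11.45
tcp_pos: [0.6192, 0.455, 0.2355]
tool_rot: [0.002, 0.714, -0.005, 0.7]
force: [1.5, -0.1, 0.7]
finger_gap: 1.003
```

>>> {"name": "play_rows", "arguments": {"series": [[0.0,0.03,0.04,0]]}}

```text
t: 11.55
tcp_pos: [0.6598, 0.4837, 0.2372]
tool_rot: [0.003, 0.712, -0.004, 0.702]
force: [1.7, 0.1, 0.9]
finger_gap: 0.999
```

```bash
python3 tl.py
```

```text
[[-1.410e-02  1.000e-02  9.999e-01]
 [-8.000e-04  9.999e-01 -1.000e-02]
 [-9.999e-01 -1.000e-03 -1.400e-02]] 11.55 [0.65982164 0.48368328 0.23717204] 0.8181161952878256 [ 0.494  0.823  0.816  0.006  1.516 -1.067] [1.7 0.1 0.9]
```

>>> {"name": "play_rows", "arguments": {"series": [[0.0,-0.01,0.045,0]]}}

```text
t: 11.65
tcp_pos: [0.7058, 0.4799, 0.2389]
tool_rot: [0.003, 0.71, 0.001, 0.704]
force: [0.4, 1.5, 0.6]
finger_gap: 1.0
```

```bash
python3 tl.py
```

```text
[[-0.0084  0.0038  1.    ]
 [ 0.0053  1.     -0.0038]
 [-1.      0.0053 -0.0084]] 11.65 [0.70578583 0.47987    0.23887414] 0.8534687179241044 [ 0.464  0.885  0.679  0.009  1.583 -1.103] [0.4 1.5 0.6]
```

```bash
python3 - <<'E'
from h import *
d=[.020,.9998,0]
print(rel([.419,.3165,.10],d))
E
```

```text
spin 0.93 or half-turn; q6 -1.103
[ 0.1404 -0.1652 -0.285 ]
```

>>> {"name": "play_rows", "arguments": {"series": [[0.05,-0.025,-0.03,0.9],[0.09,-0.06,-0.08,0.9],[0.1,-0.09,-0.13,0.9],[0.12,-0.12,-0.18,0.9],[0.13,-0.14,-0.22,0.9],[0.14,-0.15,-0.25,0.9],[0.14,-0.16,-0.27,0.9],[0.14,-0.165,-0.285,0.9],[0.14,-0.165,-0.285,0.9],[0.14,-0.165,-0.285,0.9],[0.14,-0.165,-0.285,0.9]]}}

```text
t: 12.75
tcp_pos: [0.4231, 0.3182, 0.1015]
tool_rot: [0.01, 0.708, -0.004, 0.706]
force: [-0.6, -0.4, 0.5]
finger_gap: 1.005
```

```bash
python3 tl.py; python3 - <<'E'
from h import *
import pickle
s=snapshot("wrist"); cv2.imwrite("pics/w5.png",s["image"]); 
d=[.020,.9998,0]
H,S,V=cv2.split(cv2.cvtColor(s["image"],cv2.COLOR_BGR2HSV));P=cloud(s)
m=((H>5)&(H<18)&(S>100)&(P[...,2]>.034)&(P[...,2]<.046)&(abs(P[...,0]-.42)<.06)&(abs(P[...,1]-.315)<.05)).astype(np.uint8)
m=cv2.morphologyEx(m,cv2.MORPH_OPEN,np.ones((3,3)))
q=np.array([onz(s,u,v,.04)[:2] for v,u in np.argwhere(m>0)],np.float32)*1000; print(cv2.minAreaRect(q))
print(rel([.419,.3165,.010],d))
E
```

```text
[[-0.0023  0.0201  0.9998]
 [ 0.0081  0.9998 -0.0201]
 [-1.      0.008  -0.0025]] 12.75 [0.42311394 0.31819708 0.10154051] 0.5294098515341651 [ 0.429  0.596  1.787  0.012  0.758 -1.131] [-0.6 -0.4  0.5]
((418.1868896484375, 316.67230224609375), (43.35417938232422, 68.54132843017578), 89.07957458496094)
spin -0.0 or half-turn; q6 -1.131
[ 0.0912 -0.0022 -0.0031]
```

View pics/w5.png

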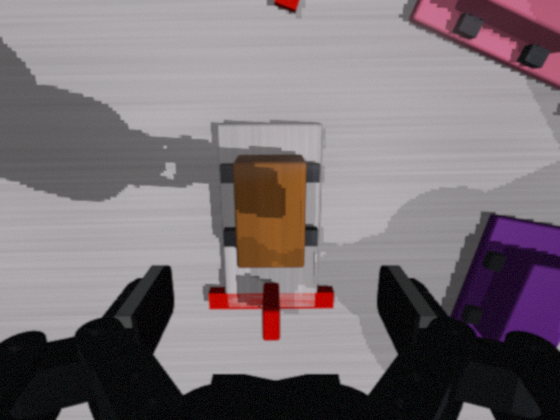

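The wrist view shows the target tray enlarged: brown blank at (270,210), fin at (271,310). The tilt is gone, so I descend and grip.

>>> {"name": "play_rows", "arguments": {"series": [[0.03,-0.0015,-0.0035,0],[0.055,-0.0015,-0.0035,0],[0.07,-0.0015,-0.0035,0],[0.08,-0.0015,-0.0035,0],[0.087,-0.0015,-0.0035,0],[0.09,-0.0015,-0.0035,0],[0.09,-0.0015,-0.0035,0],[0.09,-0.0015,-0.0035,0]]}}

```text
t: 13.6
tcp_pos: [0.4191, 0.3174, 0.0118]
tool_rot: [0.01, 0.708, -0.004, 0.706]
force: [-0.7, 0.8, 0.1]
finger_gap: 0.998
```

```bash
python3 tl.py
```

```text
[[-0.0025  0.02    0.9998]
 [ 0.008   0.9998 -0.02  ]
 [-1.      0.0079 -0.0026]] 13.6 [0.41908771 0.31743419 0.01175012] 0.5257366012930982 [ 0.431  0.757  1.83   0.016  0.553 -1.133] [-0.7  0.8  0.1]
```

>>> {"name": "play_rows", "arguments": {"series": [[0,0,0,0],[0,0,0,0],[0,0,0,0],[0,0,0,0],[0,0,0,0],[0,0,0,0]], "claw": 0, "force": 60}}

```text
t: 14.2
tcp_pos: [0.4193, 0.3174, 0.0125]
tool_rot: [0.01, 0.708, -0.004, 0.706]
force: [-0.1, -0.8, 4.5]
finger_gap: 0.507
```

```bash
python3 tl.py; python3 -c "
from h import *
print(manip.sense()['finger_gap'])"
```

```text
[[-0.0019  0.0199  0.9998]
 [ 0.0081  0.9998 -0.0199]
 [-1.      0.008  -0.002 ]] 14.2 [0.4192587  0.31737875 0.01245194] 0.5258394539043508 [ 0.431  0.756  1.83   0.015  0.554 -1.133] [-0.1 -0.8  4.5]
0.5074206184226514
```

>>> {"name": "play_rows", "arguments": {"series": [[-0.02,0,0,0],[-0.06,0,0,0],[-0.1,0,0,6],[-0.14,0,0,14],[-0.17,-0.01,0,22],[-0.18,-0.03,0.005,30],[-0.18,-0.05,0.01,38],[-0.18,-0.075,0.02,46],[-0.18,-0.1,0.025,54],[-0.18,-0.125,0.03,62],[-0.18,-0.15,0.035,70],[-0.18,-0.175,0.04,78],[-0.18,-0.19,0.045,84],[-0.18,-0.2,0.05,88],[-0.18,-0.2,0.05,90],[-0.18,-0.2,0.05,90],[-0.18,-0.2,0.05,90]]}}

```text
t: 15.9
tcp_pos: [0.4648, 0.1151, 0.1902]
tool_rot: [0.506, 0.498, -0.504, 0.492]
force: [-0.2, -0.3, -3.9]
finger_gap: 0.5
```

```bash
python3 tl.py; python3 - <<'E'
from h import *
print(manip.sense()['finger_gap'],rel(st(-.093,0,.10),sy))
s=snapshot("side"); cv2.imwrite("pics/s6.png",s["image"])
E
```

```text
[[-0.0035  0.9998 -0.0192]
 [ 0.0083 -0.0191 -0.9998]
 [-1.     -0.0037 -0.0082]] 15.9 [0.46480656 0.11507593 0.19023412] 0.4788398588012602 [0.003 0.395 1.834 0.01  0.916 0.016] [-0.2 -0.3 -3.9]
spin 76.0 or half-turn; q6 0.016
0.4996669813636199 [0.0885 0.0546 0.1875]
```

View pics/s6.png

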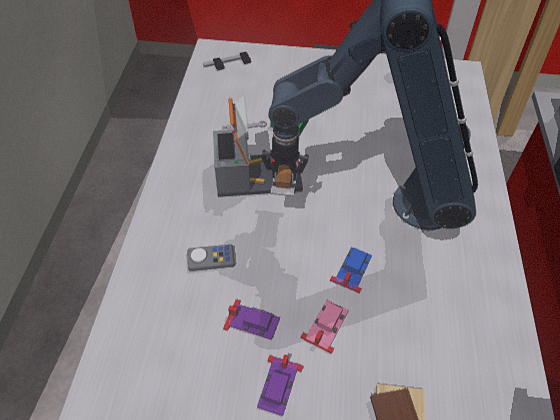

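The side view shows the tray held level at (285,178) and clear of everything. Now the rest of the turn, to a hover over the deck.

>>> {"name": "play_rows", "arguments": {"series": [[0,0.005,0.015,8],[0,0.01,0.03,16],[0,0.015,0.05,24],[0,0.02,0.075,32],[0,0.03,0.1,40],[0,0.04,0.125,48],[0.01,0.045,0.15,56],[0.03,0.05,0.17,64],[0.05,0.055,0.182,71],[0.07,0.055,0.188,76],[0.08,0.055,0.188,76],[0.085,0.055,0.188,76],[0.085,0.055,0.188,76],[0.085,0.055,0.188,76]]}}

```text
t: 17.35
tcp_pos: [0.5165, -0.0726, 0.1042]
tool_rot: [-0.702, -0.083, 0.703, -0.077]
force: [-0.1, 0.4, -3.7]
finger_gap: 0.506
```

```bash
python3 tl.py; python3 - <<'E'
from h import *
import pickle
print(rel(st(-.093,0,.0335),sy)); p=manip.sense()["tcp_pos"]; print((p-O)@sx,(p-O)@sy)
im=[]
for n in("wrist","side"):
    s=snapshot(n); pickle.dump(s,open(n+"7.pkl","wb")); cv2.imwrite(f"pics/{n}7.png",s["image"])
a=cv2.resize(s["image"][90:210,190:330],None,fx=4,fy=4); cv2.imwrite("pics/c7.png",a)
E
```

```text
[[-2.100e-03  2.253e-01 -9.743e-01]
 [ 7.900e-03 -9.743e-01 -2.253e-01]
 [-1.000e+00 -8.100e-03  3.000e-04]] 17.35 [ 0.51646504 -0.07262089  0.10424086] 0.5215457175820328 [-0.358  0.586  1.8    0.01   0.761  0.979] [-0.1  0.4 -3.7]
spin 0.11 or half-turn; q6 0.979
[0.0707 0.0004 0.001 ]
-0.0919986329508924 -0.0001788750261675847
```

View pics/wrist7.png

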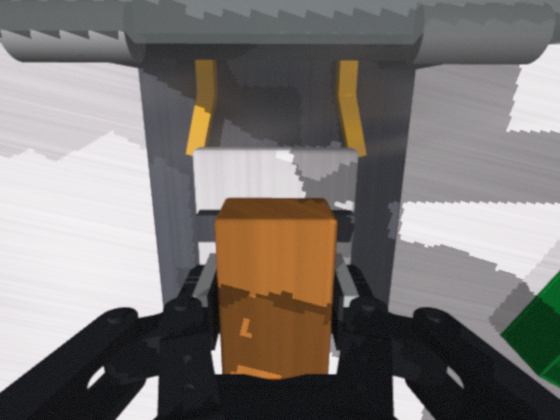

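View pics/c7.png

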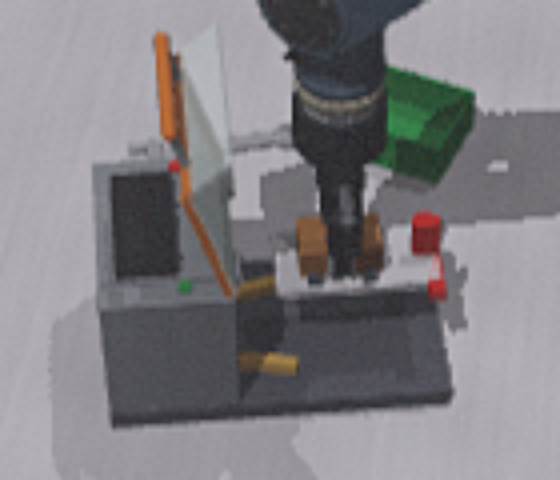

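The wrist view shows rail tips at about (188,153) and (363,153), with the nose edge running from (194,150) to (357,150). I'll check alignment by casting rays onto their heights.

```bash
python3 - <<'E'
from h import *
import pickle
s=pickle.load(open("wrist7.pkl","rb"));P=cloud(s)
H,S,V=cv2.split(cv2.cvtColor(s["image"],cv2.COLOR_BGR2HSV))
m=((H>12)&(H<28)&(S>120)&(V>90)); m[158:]=0
for a,b in((170,230),(320,380)):
    for v in(65,75,85,110,130,145):
        c=np.where(m[v,a:b])[0]+a
        for u in(c.min(),c.max()):
            X=onz(s,u,v,.032); print(v,u,((X-O)@sx).round(4),((X-O)@sy).round(4),"depth z",P[v,u,2].round(3),end=" | ")
        print()
X=[onz(s,u,150,.1017) for u in(194.5,357)]
for x in X: print("nose",((x-O)@sx).round(4),((x-O)@sy).round(4))
for u in (200,270,350): print(P[153,u], (P[153,u]-O)@sx,(P[153,u]-O)@sy)
E
```

```text
65 196 -0.0004 0.0469 depth z 0.031 | 65 213 -0.0004 0.0371 depth z 0.03 | 
75 197 -0.0058 0.0467 depth z 0.032 | 75 214 -0.0058 0.0368 depth z 0.029 | 
85 197 -0.0112 0.047 depth z 0.032 | 85 215 -0.0112 0.0365 depth z 0.027 | 
110 194 -0.0253 0.0497 depth z 0.031 | 110 212 -0.0253 0.039 depth z 0.028 | 
130 190 -0.037 0.0529 depth z 0.019 | 130 208 -0.0369 0.042 depth z 0.027 | 
145 187 -0.046 0.0554 depth z 0.019 | 145 204 -0.046 0.045 depth z 0.033 | 
65 339 -0.0003 -0.0348 depth z 0.027 | 65 357 -0.0003 -0.0451 depth z 0.032 | 
75 338 -0.0057 -0.0346 depth z 0.025 | 75 356 -0.0057 -0.0449 depth z 0.031 | 
85 338 -0.0111 -0.0349 depth z 0.028 | 85 356 -0.0111 -0.0453 depth z 0.031 | 
110 340 -0.0251 -0.0368 depth z 0.028 | 110 358 -0.0251 -0.0474 depth z 0.032 | 
130 344 -0.0368 -0.0398 depth z 0.029 | 130 362 -0.0367 -0.0506 depth z 0.032 | 
145 347 -0.0457 -0.0422 depth z 0.03 | 145 364 -0.0457 -0.0525 depth z 0.031 | 
nose -0.0385 0.0343
nose -0.0383 -0.0329
[ 0.56014206 -0.02947159  0.10137749] -0.03978806739456515 0.03212593247906707
[ 0.56658817 -0.05784262  0.10052322] -0.03984103018779657 0.0030318590678033424
[ 0.57400399 -0.09057622  0.09940596] -0.03992308199504055 -0.03053115935179616
```

>>> {"name": "play_rows", "arguments": {"series": [[0.02,0,0,0.1],[0.04,0,0,0.1],[0.055,0,0,0.1],[0.063,0,0,0.1],[0.068,0,0,0.1],[0.071,0,0,0.1],[0.073,0,0,0.1],[0.073,0,0,0.1],[0.073,0,0,0.1]]}}

```text
t: 18.35
tcp_pos: [0.5171, -0.0724, 0.0329]
tool_rot: [0.703, 0.082, -0.702, 0.077]
force: [-2.0, 1.6, 6.8]
finger_gap: 0.504
```

```bash
python3 tl.py; python3 - <<'E'
from h import *
s=snapshot("wrist"); cv2.imwrite("pics/w8.png",s["image"])
s=snapshot("side"); cv2.imwrite("pics/c8.png",cv2.resize(s["image"][90:210,190:330],None,fx=4,fy=4))
E
```

```text
[[ 3.000e-04  2.234e-01 -9.747e-01]
 [ 6.800e-03 -9.747e-01 -2.234e-01]
 [-1.000e+00 -6.600e-03 -1.800e-03]] 18.35 [ 0.51709711 -0.07240729  0.03288887] 0.522141967014387 [-0.357  0.715  1.832  0.012  0.596  0.979] [-2.   1.6  6.8]
```

View pics/w8.png

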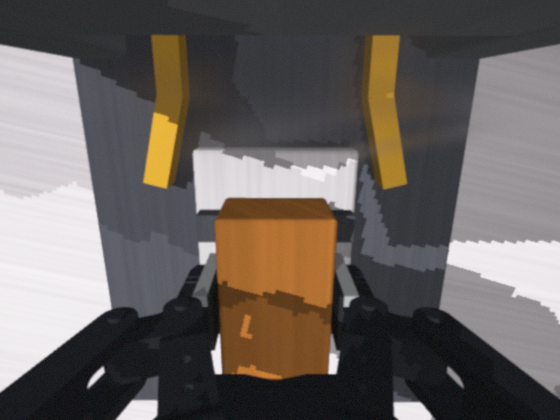

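View pics/c8.png

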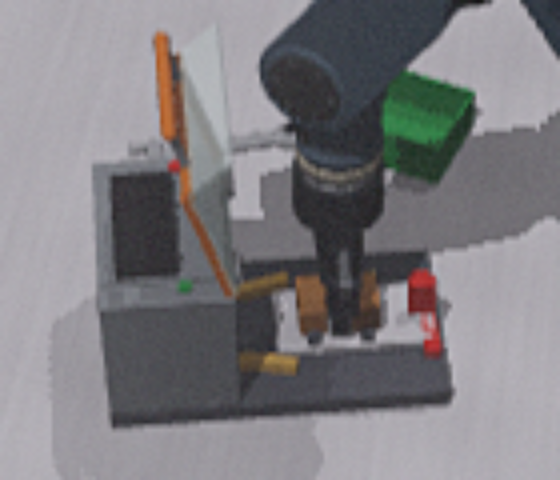

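The tray is on the deck and the nose lies inside the flare: nose edge at row 150, rail tips at row 187. I release and lift.

>>> {"name": "play_rows", "arguments": {"series": [[0,0,0,0],[0,0,0,0],[0,0,0,0],[0,0,0,0],[-0.02,0,0,0],[-0.05,0,0,0],[-0.08,0,0,0],[-0.1,0,0,0],[-0.1,0,0,0],[-0.1,0,0,0]], "claw": 85}}

```text
t: 19.45
tcp_pos: [0.517, -0.0731, 0.1328]
tool_rot: [0.703, 0.082, -0.702, 0.077]
force: [-0.5, 0.8, 0.3]
finger_gap: 0.846
```

```bash
python3 tl.py; cat > fin.py <<'E'
from h import *
import pickle,sys
s=snapshot("wrist"); pickle.dump(s,open("wf.pkl","wb")); cv2.imwrite("pics/"+sys.argv[1],s["image"])
s=snapshot("side"); P=cloud(s); H,S,V=cv2.split(cv2.cvtColor(s["image"],cv2.COLOR_BGR2HSV))
x=(P-O)@sx; y=(P-O)@sy
cv2.imwrite("pics/s"+sys.argv[1],cv2.resize(s["image"][90:210,190:330],None,fx=4,fy=4))
for nm,s in(("side",s),("wrist",pickle.load(open("wf.pkl","rb")))):
    P=cloud(s); H,S,V=cv2.split(cv2.cvtColor(s["image"],cv2.COLOR_BGR2HSV)); x=(P-O)@sx; y=(P-O)@sy
    g=(abs(y)<.08)&(x<0)&(x>-.2)&(P[...,2]>.022)&(P[...,2]<.09)
    for c,m in(("red",((H<5)|(H>174))&(S>150)&(V>60)&g),("brown",(H>5)&(H<18)&(S>100)&g&(P[...,2]>.05))):
        n,l,sta,ce=cv2.connectedComponentsWithStats(m.astype(np.uint8))
        for i in range(1,n):
            if sta[i,4]>12:
                q=l==i; print(nm,c,sta[i],"x",np.percentile(x[q],[3,50,97]).round(4),"y",np.percentile(y[q],[3,50,97]).round(4),"z",np.percentile(P[q][:,2],[3,50,97]).round(4))
E
python3 fin.py 9.png
```

```text
[[ 7.000e-04  2.234e-01 -9.747e-01]
 [ 6.700e-03 -9.747e-01 -2.233e-01]
 [-1.000e+00 -6.400e-03 -2.200e-03]] 19.45 [ 0.51697293 -0.07306754  0.1328495 ] 0.5221109794577209 [-0.358  0.537  1.782  0.009  0.825  0.981] [-0.5  0.8  0.3]
side red [292 158   7  10  31] x [-0.1744 -0.1622 -0.1521] y [-0.0453  0.0024  0.0114] z [0.0257 0.0602 0.0679]
side red [296 173   4   6  17] x [-0.1744 -0.1689 -0.1622] y [0.0297 0.0429 0.0508] z [0.0247 0.0296 0.0357]
side brown [264 159  21  12 188] x [-0.1228 -0.0886 -0.0576] y [-0.0188  0.0048  0.0253] z [0.0512 0.0582 0.064 ]
wrist red [265 281  32  53 796] x [-0.1753 -0.1553 -0.1532] y [-0.0034  0.0016  0.0065] z [0.0337 0.0663 0.0682]
wrist red [215 284  23  20 331] x [-0.1764 -0.1683 -0.1631] y [0.0355 0.0426 0.0491] z [0.0229 0.0292 0.0306]
wrist red [305 285  31  20 345] x [-0.1769 -0.169  -0.1636] y [-0.0456 -0.0389 -0.0311] z [0.0229 0.0292 0.0306]
wrist brown [ 241  162   69  103 6696] x [-0.1237 -0.0887 -0.0582] y [-0.0191  0.0009  0.0212] z [0.0577 0.0594 0.0606]
```

View pics/9.png

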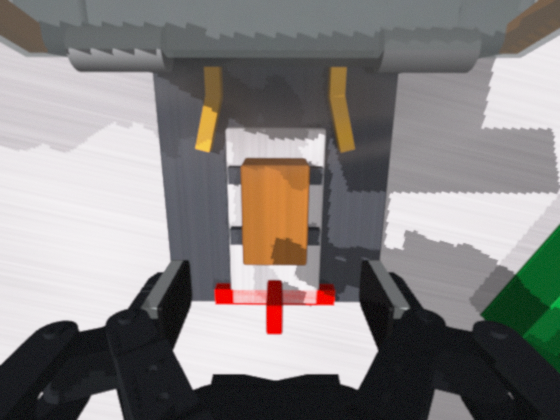

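View pics/s9.png

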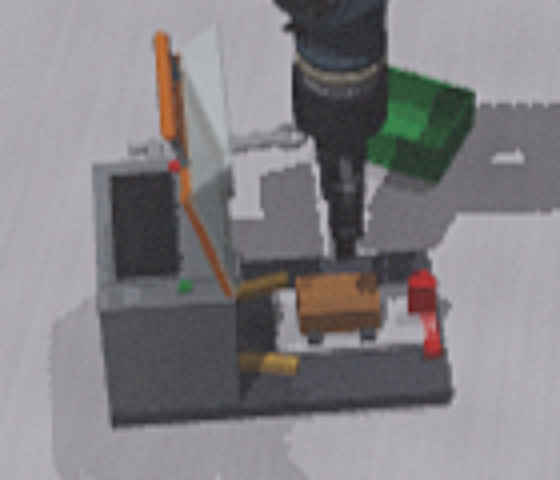

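The tray lies level at blank x −0.091 (top z 0.0594), with the fin centre at about x −0.1645, y +0.0015. I'll shut the fingers, go behind the fin, and push.

```bash
python3 - <<'E'
from h import *
print(rel(st(-.212,.0013,.042),sy))
E
```

```text
spin -0.0 or half-turn; q6 0.981
[ 0.0898 -0.0009  0.1197]
```

>>> {"name": "play_rows", "arguments": {"series": [[0,-0.001,0.03,0],[0,-0.001,0.07,0],[0,-0.001,0.1,0],[0,-0.001,0.12,0],[0.03,-0.001,0.12,0],[0.06,-0.001,0.12,0],[0.08,-0.001,0.12,0],[0.09,-0.001,0.12,0],[0.09,-0.001,0.12,0],[0.09,-0.001,0.12,0]], "claw": 0, "force": 25}}

```text
t: 20.55
tcp_pos: [0.3987, -0.0978, 0.0417]
tool_rot: [-0.702, -0.082, 0.703, -0.077]
force: [0.7, -0.2, -0.4]
finger_gap: -0.005
```

```bash
python3 tl.py;python3 - <<'E'
from h import *
p=manip.sense()["tcp_pos"]; print((p-O)@sx,(p-O)@sy, manip.sense()["finger_gap"])
E
python3 fin.py 10.png
```

```text
[[-2.600e-03  2.234e-01 -9.747e-01]
 [ 8.100e-03 -9.747e-01 -2.234e-01]
 [-1.000e+00 -8.500e-03  8.000e-04]] 20.55 [ 0.39872099 -0.0978154   0.0416943 ] 0.4105438888018175 [-0.519  0.645  2.107  0.015  0.396  0.813] [ 0.7 -0.2 -0.4]
-0.2123954902385777 0.0015593698460416821 -0.004637489209204145
side red [292 158   7  11  49] x [-0.1739 -0.1635 -0.1524] y [-0.0437  0.0055  0.0134] z [0.0273 0.0522 0.0697]
side red [296 172   4   7  22] x [-0.1745 -0.1694 -0.1623] y [0.0247 0.0404 0.0496] z [0.0225 0.027  0.0342]
side brown [264 159  21  11 189] x [-0.1228 -0.0895 -0.0584] y [-0.0198  0.0035  0.0238] z [0.0519 0.0574 0.0649]
wrist red [ 171  146  216   67 6160] x [-0.1772 -0.1698 -0.1554] y [-0.0442  0.0006  0.0468] z [0.0282 0.0299 0.0681]
wrist brown [ 212    0  136   65 8546] x [-0.1266 -0.1175 -0.1089] y [-0.0193  0.0007  0.0211] z [0.058  0.0594 0.0607]
```

View pics/10.png

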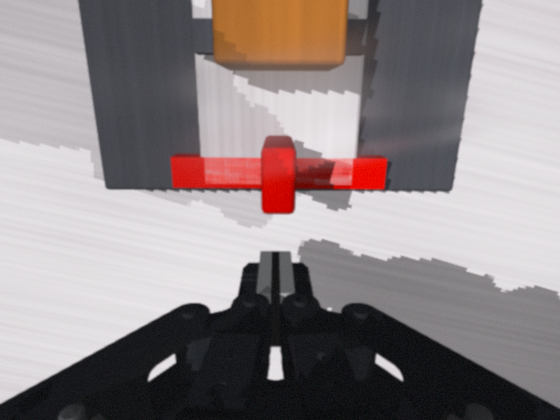

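Fingers shut at (275,290), squarely behind the fin at (278,175). Pushing.

>>> {"name": "play_rows", "arguments": {"series": [[0,0,-0.01,0],[0,0,-0.018,0],[0,0,-0.024,0],[0,0,-0.03,0],[0,0,-0.036,0],[0,0,-0.042,0],[0,0,-0.048,0],[0,0,-0.054,0],[0,0,-0.06,0],[0,0,-0.066,0],[0,0,-0.072,0],[0,0,-0.078,0],[0,0,-0.084,0],[0,0,-0.09,0],[0,0,-0.095,0],[0,0,-0.1,0]]}}

```text
t: 22.25
tcp_pos: [0.4973, -0.0756, 0.0424]
tool_rot: [0.703, 0.082, -0.703, 0.077]
force: [-2.9, -1.0, 0.8]
finger_gap: 0.004
```

```bash
python3 tl.py;python3 - <<'E'
from h import *
p=manip.sense()["tcp_pos"]; print((p-O)@sx,(p-O)@sy, manip.sense()["finger_gap"])
E
python3 fin.py 11.png
```

```text
[[-7.000e-04  2.235e-01 -9.747e-01]
 [ 7.000e-03 -9.747e-01 -2.235e-01]
 [-1.000e+00 -7.000e-03 -9.000e-04]] 22.25 [ 0.49725156 -0.07564655  0.04239424] 0.5029726753518582 [-0.377  0.686  1.877  0.011  0.582  0.959] [-2.9 -1.   0.8]
-0.11140255512967881 0.0011629373581288755 0.003933434465379104
side red [270 160   6  10  50] x [-0.0946 -0.0846 -0.0763] y [-0.0382  0.0061  0.0123] z [0.0324 0.0559 0.0689]
side red [274 176   4   5  14] x [-0.098  -0.0927 -0.086 ] y [0.0345 0.0451 0.0531] z [0.0245 0.028  0.0344]
side brown [249 160  13  12  79] x [-0.0462 -0.0347 -0.0075] y [-0.0179  0.0029  0.0262] z [0.0529 0.0581 0.0641]
wrist red [ 173  191  206   84 4926] x [-0.1003 -0.0902 -0.0767] y [-0.0438  0.0023  0.048 ] z [0.0268 0.0382 0.0681]
wrist brown [  208     0   135   137 17456] x [-0.0485 -0.0269 -0.0083] y [-0.0181  0.002   0.0223] z [0.0581 0.0594 0.0606]
```

View pics/11.png

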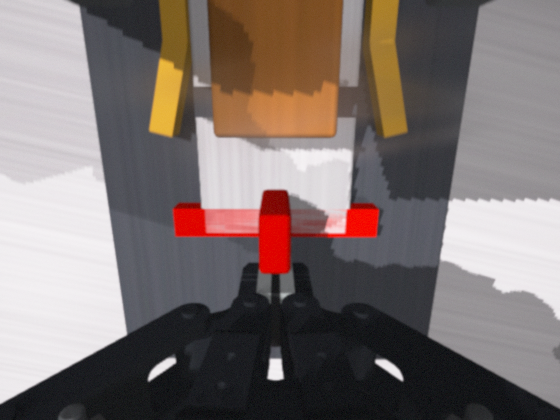

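>>> {"name": "play_rows", "arguments": {"series": [[0,0,-0.005,0],[0,0,-0.01,0],[0,0,-0.015,0],[0,0,-0.02,0],[0,0,-0.024,0],[0,0,-0.027,0],[0,0,-0.029,0],[0,0,-0.031,0],[0,0,-0.0325,0],[0,0,-0.0325,0]]}}

```text
t: 23.35
tcp_pos: [0.5254, -0.0691, 0.0426]
tool_rot: [-0.7, -0.083, 0.705, -0.078]
force: [-12.2, -7.1, 7.2]
finger_gap: -0.003
```

```bash
python3 tl.py;python3 - <<'E'
from h import *
p=manip.sense()["tcp_pos"]; print((p-O)@sx,(p-O)@sy, manip.sense()["finger_gap"])
E
python3 fin.py 12.png
```

```text
[[-0.008   0.2254 -0.9742]
 [ 0.0065 -0.9742 -0.2254]
 [-0.9999 -0.0082  0.0063]] 23.35 [ 0.52535956 -0.06908042  0.04259449] 0.5298818502500809 [-0.344  0.704  1.803  0.006  0.644  0.995] [-12.2  -7.1   7.2]
-0.0825380646671873 0.0012857043408314632 -0.0034350836269790666
side red [262 160   7  16  64] x [-0.0693 -0.0591 -0.0487] y [-0.0428  0.0091  0.0245] z [0.0236 0.0489 0.071 ]
side red [266 176   4   6  14] x [-0.0691 -0.0642 -0.0583] y [0.0328 0.0436 0.053 ] z [0.0241 0.0272 0.0305]
side brown [249 161   5   7  20] x [-0.0195 -0.0126 -0.0066] y [-0.0156 -0.0025  0.0061] z [0.0526 0.0597 0.0635]
wrist red [ 173  190  206   85 7083] x [-0.0712 -0.0627 -0.0478] y [-0.0427  0.0015  0.0471] z [0.028  0.0299 0.068 ]
wrist brown [ 213   76  127   62 7464] x [-0.0203 -0.0104 -0.0017] y [-0.0181  0.0016  0.0221] z [0.0582 0.0594 0.0606]
```

View pics/12.png

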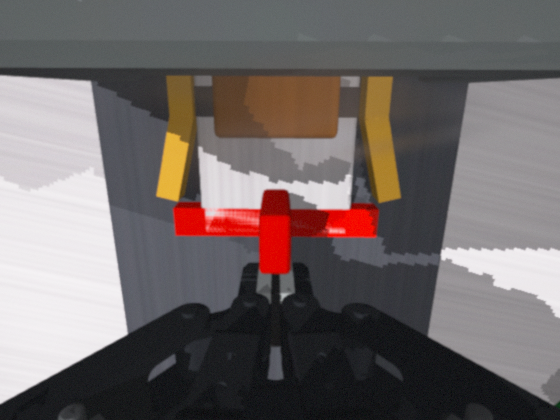

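The push force went from 3 N to 14 N with the fin centre at about −0.059, where the stop is expected. One slightly harder push will confirm.

>>> {"name": "play_rows", "arguments": {"series": [[0,0,-0.002,0],[0,0,-0.003,0],[0,0,-0.003,0],[0,0,-0.003,0]]}}

```text
t: 23.85
tcp_pos: [0.5252, -0.069, 0.0426]
tool_rot: [-0.698, -0.083, 0.707, -0.078]
force: [-8.1, -6.1, 4.1]
finger_gap: 0.004
```

```bash
python3 tl.py;python3 - <<'E'
from h import *
p=manip.sense()["tcp_pos"]; print((p-O)@sx,(p-O)@sy, manip.sense()["finger_gap"])
E
python3 fin.py 13.png
```

```text
[[-0.0141  0.2261 -0.974 ]
 [ 0.0064 -0.9741 -0.2262]
 [-0.9999 -0.0094  0.0123]] 23.85 [ 0.52517633 -0.06901097  0.04264329] 0.5296911267340427 [-0.343  0.705  1.799  0.002  0.653  0.998] [-8.1 -6.1  4.1]
-0.08270116122094875 0.0013943221878870758 0.003535110806118471
side red [262 160   6  11  52] x [-0.0674 -0.0592 -0.0488] y [-0.0426  0.0065  0.014 ] z [0.0251 0.0514 0.069 ]
side red [266 176   4   5  14] x [-0.0689 -0.063  -0.0587] y [0.034  0.0429 0.0535] z [0.0247 0.029  0.033 ]
side brown [249 161   5   7  22] x [-0.0197 -0.0126 -0.0065] y [-0.0145 -0.0021  0.011 ] z [0.0532 0.0585 0.0641]
wrist red [ 174  190  205   85 6922] x [-0.0713 -0.0623 -0.0479] y [-0.0426  0.0016  0.0471] z [0.0279 0.0299 0.068 ]
wrist brown [ 213   76  128   62 7395] x [-0.0203 -0.0105 -0.0018] y [-0.0181  0.0017  0.0221] z [0.0582 0.0594 0.0607]
```

>>> {"name": "play_rows", "arguments": {"series": [[0,0,-0.003,0],[0,0,-0.005,0],[0,0,-0.006,0],[0,0,-0.006,0]]}}

```text
t: 24.35
tcp_pos: [0.5249, -0.0688, 0.0427]
tool_rot: [-0.693, -0.085, 0.712, -0.078]
force: [-14.8, -10.8, 9.5]
finger_gap: 0.0
```

```bash
python3 tl.py;python3 fin.py 14.png; python3 - <<'E'
from h import *
p=manip.sense()["tcp_pos"]; print((p-O)@sx,(p-O)@sy)
E
```

```text
[[-0.0269  0.2284 -0.9732]
 [ 0.0059 -0.9735 -0.2287]
 [-0.9996 -0.0119  0.0248]] 24.35 [ 0.52493074 -0.06875025  0.04274057] 0.5294137109810323 [-0.34   0.707  1.79  -0.005  0.671  1.005] [-14.8 -10.8   9.5]
side red [262 160   7  11  52] x [-0.0681 -0.0589 -0.0485] y [-0.0432  0.0079  0.0137] z [0.0257 0.0551 0.0695]
side red [266 178   4   4  13] x [-0.0692 -0.0626 -0.0585] y [0.0402 0.0483 0.0518] z [0.0222 0.0296 0.0316]
side brown [249 161   5   7  18] x [-0.0197 -0.0126 -0.0042] y [-0.0158 -0.0032  0.0146] z [0.0539 0.0588 0.0655]
wrist red [ 174  189  206   87 5071] x [-0.0715 -0.0614 -0.0478] y [-0.0432  0.0019  0.0481] z [0.0267 0.0334 0.0681]
wrist red [318 216  12   6  39] x [-0.0646 -0.0636 -0.0621] y [-0.0222 -0.0204 -0.0173] z [0.0286 0.0295 0.0306]
wrist brown [ 214   88  128   50 5967] x [-0.0204 -0.0125 -0.0053] y [-0.018   0.0015  0.0222] z [0.0581 0.0594 0.0606]
-0.08286527683717819 0.0017121585310082262
```

The tray stays put under 18 N with its cross-bar square, so it is home. I retreat, rise, and turn for the guard bar.

>>> {"name": "play_rows", "arguments": {"series": [[0,0,0.01,0],[0,0,0.03,0],[-0.03,0,0.04,0],[-0.08,0,0.04,-8],[-0.13,0,0.04,-16],[-0.18,0,0.04,-24],[-0.23,0,0.04,-32],[-0.28,0,0.04,-40],[-0.32,0,0.03,-48],[-0.335,0,0.02,-56],[-0.335,0,0.01,-64],[-0.335,0,0,-72],[-0.335,0,0,-80],[-0.335,0,0,-88],[-0.335,0,0,-90],[-0.335,0,0,-90],[-0.335,0,0,-90]]}}

```text
t: 26.15
tcp_pos: [0.5341, -0.0707, 0.3778]
tool_rot: [0.435, 0.562, -0.443, 0.546]
force: [-0.6, 0.5, 0.3]
finger_gap: 0.002
```

```bash
python3 tl.py;python3 fin.py 15.png; python3 - <<'E'
from h import *
print(rel(st(.0428,-.0005,.37),sx)); p=manip.sense()["tcp_pos"]; print((p-O)@sx,(p-O)@sy)
s=snapshot("top"); cv2.imwrite("pics/t15.png",s["image"])
E
```

```text
[[-0.0254  0.9735  0.2275]
 [ 0.006   0.2277 -0.9737]
 [-0.9997 -0.0234 -0.0116]] 26.15 [ 0.53414305 -0.0706886   0.37779932] 0.5388002170238682 [-0.338  0.279  1.425 -0.003  1.464 -0.567] [-0.6  0.5  0.3]
side red [262 160   6  11  34] x [-0.0676 -0.0561 -0.0486] y [-0.0447  0.0067  0.0139] z [0.0244 0.0628 0.0724]
side red [266 178   4   4  13] x [-0.0693 -0.0627 -0.0583] y [0.0391 0.0475 0.0548] z [0.0246 0.0285 0.0348]
side brown [249 161   5   8  21] x [-0.0168 -0.0126 -0.0063] y [-0.0164  0.0008  0.0185] z [0.0541 0.0575 0.0621]
wrist red [284 117  10  14  97] x [-0.0707 -0.0652 -0.0597] y [0.0365 0.0433 0.0501] z [0.0278 0.0296 0.0315]
wrist red [284 143  17  18 192] x [-0.0703 -0.0611 -0.0496] y [-0.0013  0.0053  0.0088] z [0.0319 0.067  0.0687]
wrist red [283 174  10  12 100] x [-0.0713 -0.0654 -0.0583] y [-0.0452 -0.038  -0.0318] z [0.0279 0.0295 0.031 ]
wrist brown [320 138  19  34 568] x [-0.0213 -0.0112 -0.0006] y [-0.0169  0.0042  0.0238] z [0.0526 0.0592 0.061 ]
spin 0.26 or half-turn; q6 -0.567
[ 0.0049  0.1174 -0.0011]
-0.07445465748530364 -0.002245966858946391
```

View pics/15.png

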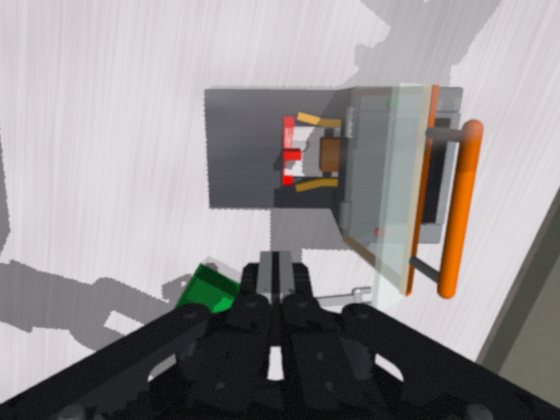

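View pics/s15.png

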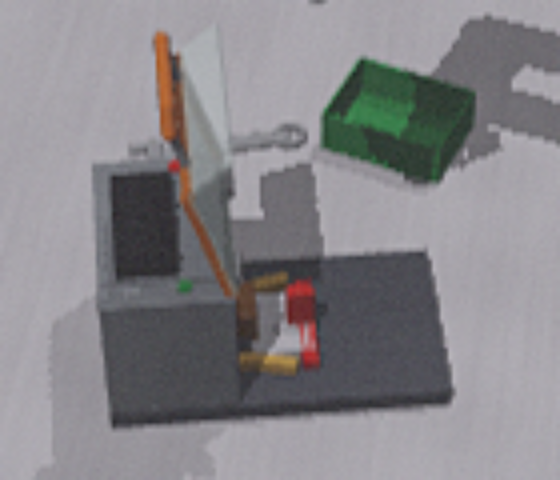

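The side view shows the tray docked with the blank inside the tunnel, and the bin and wrench unmoved. I go over the bar.

>>> {"name": "play_rows", "arguments": {"series": [[0,0.03,0,0],[0,0.07,0,0],[0,0.1,-0.001,0],[0,0.117,-0.001,0],[0,0.117,-0.001,0],[0,0.117,-0.001,0],[0,0.117,-0.001,0]], "claw": 32, "force": 40}}

```text
t: 27.0
tcp_pos: [0.6467, -0.0433, 0.375]
tool_rot: [0.435, 0.563, -0.444, 0.545]
force: [0.1, 0.5, -0.4]
finger_gap: 0.319
```

```bash
python3 tl.py;python3 fin.py 16.png >/dev/null; python3 - <<'E'
from h import *
import pickle
print(rel(st(.0428,-.0005,.286),sx)); p=manip.sense()["tcp_pos"]; print((p-O)@sx,(p-O)@sy)
s=pickle.load(open("wf.pkl","rb"));P=cloud(s);H,S,V=cv2.split(cv2.cvtColor(s["image"],cv2.COLOR_BGR2HSV))
m=((H>3)&(H<16)&(S>170)&(V>100)&(P[...,2]>.29)); q=P[m]; print(m.sum(),np.percentile((q-O)@sx,[3,50,97]),q[:,2].max())
E
```

```text
[[-0.0268  0.9735  0.2273]
 [ 0.006   0.2276 -0.9737]
 [-0.9996 -0.0248 -0.0119]] 27.0 [ 0.64670237 -0.04328264  0.37500783] 0.6481491711902576 [-2.390e-01  4.580e-01  1.153e+00 -1.000e-03  1.557e+00 -4.680e-01] [ 0.1  0.5 -0.4]
spin 0.23 or half-turn; q6 -0.468
[0.0893 0.0034 0.0008]
0.04157813500858763 -0.0007697794138037078
2941 [0.03749956 0.04300619 0.04822589] 0.5178840664900854
```

View pics/16.png

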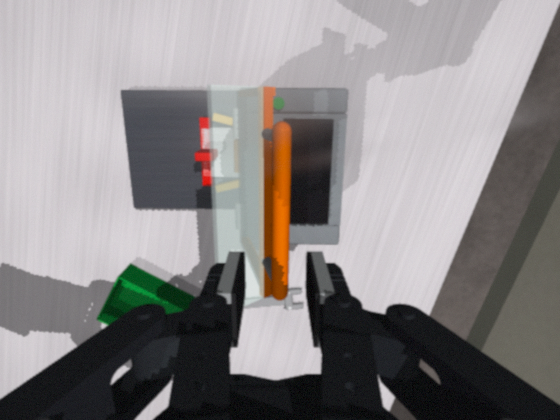

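The bar sits between the jaws at (280,290), x 0.043. I descend and pinch.

>>> {"name": "play_rows", "arguments": {"series": [[0.03,0.002,0,0],[0.06,0.003,0.001,0],[0.075,0.0035,0.001,0],[0.085,0.0035,0.001,0],[0.088,0.0035,0.001,0],[0.088,0.0035,0.001,0],[0.088,0.0035,0.001,0]]}}

```text
t: 27.8
tcp_pos: [0.6488, -0.0432, 0.2887]
tool_rot: [0.436, 0.562, -0.443, 0.546]
force: [-0.5, -0.4, 1.5]
finger_gap: 0.317
```

>>> {"name": "play_rows", "arguments": {"series": [[0,0,0,0],[0,0,0,0],[0,0,0,0],[0,0,0,0],[0,0,0,0]], "claw": 0, "force": 25}}

```text
t: 28.3
tcp_pos: [0.6481, -0.0436, 0.2898]
tool_rot: [0.435, 0.562, -0.444, 0.546]
force: [-5.2, -1.0, 6.3]
finger_gap: 0.127
```

```bash
python3 tl.py; python3 - <<'E'
from h import *
z=manip.sense(); p=z["tcp_pos"];R=Rn.from_quat(z["tool_rot"]).as_matrix(); print(z["finger_gap"])
hx=-.0013; x=(p-O)@sx; e0=2.3-.444; off=.15+.158*np.sin(e0)-p[2]; xo=hx-.158*np.cos(e0)-x; print("x",x,"offset",off,xo,(p-O)@sy)
for e in np.linspace(e0,-.444,21)[1:]:
    q=sx*(hx-.158*np.cos(e)-x-xo)+np.array([0,0,.15+.158*np.sin(e)-off-p[2]]); print((R.T@q).round(3))
E
```

```text
[[-0.0243  0.9736  0.227 ]
 [ 0.0044  0.2271 -0.9739]
 [-0.9997 -0.0227 -0.0098]] 28.3 [ 0.64813594 -0.04359276  0.28982473] 0.6496002831834602 [-0.238  0.518  1.278 -0.002  1.37  -0.467] [-5.2 -1.   6.3]
0.12731981622156457
x 0.04282948332479105 offset 0.011792757861039838 0.0003242753218683919 -0.001290696047339228
[-0.004 -0.018 -0.   ]
[-0.005 -0.036 -0.   ]
[-0.005 -0.054 -0.   ]
[-0.002 -0.072 -0.   ]
[ 0.002 -0.09  -0.   ]
[ 0.009 -0.107 -0.   ]
[ 0.017 -0.123 -0.   ]
[ 0.028 -0.138 -0.   ]
[ 0.039 -0.151 -0.   ]
[ 0.053 -0.164 -0.   ]
[ 0.068 -0.174 -0.   ]
[ 0.083 -0.183  0.   ]
[ 0.1  -0.19  0.  ]
[ 0.118 -0.195  0.   ]
[ 0.136 -0.198  0.001]
[ 0.154 -0.199  0.001]
[ 0.172 -0.198  0.001]
[ 0.19  -0.195  0.001]
[ 0.207 -0.189  0.001]
[ 0.224 -0.182  0.001]
```

>>> {"name": "play_rows", "arguments": {"series": [[-0.004,-0.018,0,0],[-0.005,-0.036,0,0],[-0.005,-0.054,0,0],[-0.002,-0.072,0,0],[0.002,-0.09,0,0],[0.009,-0.107,0,0],[0.017,-0.123,0,0],[0.028,-0.138,0,0],[0.039,-0.151,0,0],[0.053,-0.164,0,0],[0.068,-0.174,0,0]]}}

```text
t: 29.4
tcp_pos: [0.4779, -0.0824, 0.2265]
tool_rot: [0.437, 0.56, -0.443, 0.547]
force: [-0.4, 1.6, 3.5]
finger_gap: 0.132
```

```bash
cat > arc2.py <<'E'
from h import *
import sys
off=float(sys.argv[1]); xo=.0003; n=int(sys.argv[2])
z=manip.sense(); p=z["tcp_pos"];R=Rn.from_quat(z["tool_rot"]).as_matrix(); print(z["t"],p,"F",z["force"].round(1),z["finger_gap"],R[:,0].round(3))
hx=-.0013; x=(p-O)@sx; bx=x+xo; bz=p[2]+off; e0=np.arctan2(bz-.15,hx-bx); print("r",np.hypot(bz-.15,hx-bx),"theta",e0+.444,"y",(p-O)@sy)
for e in np.linspace(e0,-.444,n+1)[1:]:
    q=sx*(hx-.158*np.cos(e)-bx)+np.array([0,0,.15+.158*np.sin(e)-bz]); print((R.T@q).round(3))
E
python3 arc2.py .0118 10
```

```text
29.4 [ 0.47789574 -0.08244464  0.2264741 ] F [-0.4  1.6  3.5] 0.13240194412211037 [-0.02   0.005 -1.   ]
r 0.1572932343674603 theta 1.039843656845063 y -0.001140613970457469
[ 0.014 -0.009  0.   ]
[ 0.029 -0.016  0.   ]
[ 0.044 -0.021  0.   ]
[ 0.06  -0.024  0.   ]
[ 0.077 -0.026  0.001]
[ 0.093 -0.026  0.001]
[ 0.11  -0.024  0.001]
[ 0.126 -0.021  0.001]
[ 0.141 -0.016  0.001]
[ 0.156 -0.01   0.001]
```

>>> {"name": "play_rows", "arguments": {"series": [[0.014,-0.009,0,0],[0.029,-0.016,0,0],[0.044,-0.021,0,0],[0.06,-0.024,0,0],[0.077,-0.026,0.001,0],[0.093,-0.026,0.001,0],[0.11,-0.024,0.001,0],[0.126,-0.021,0.001,0]]}}

```text
t: 30.2
tcp_pos: [0.4532, -0.0879, 0.1]
tool_rot: [0.435, 0.562, -0.443, 0.546]
force: [-7.1, -5.4, 1.9]
finger_gap: 0.131
```

```bash
python3 arc2.py .0118 4
```

```text
30.2 [ 0.45321243 -0.08786273  0.10003629] F [-7.1 -5.4  1.9] 0.13087364397026818 [-0.024  0.004 -1.   ]
r 0.1600735563324217 theta 0.20326798508028465 y -0.0009091997262043447
[0.007 0.004 0.   ]
[0.015 0.007 0.   ]
[0.022 0.01  0.   ]
[0.029 0.013 0.   ]
```

>>> {"name": "play_rows", "arguments": {"series": [[0.007,0.003,0,0],[0.015,0.006,0,0],[0.022,0.009,0,0],[0.029,0.012,0,0],[0.032,0.012,0,0],[0.033,0.012,0,0],[0.033,0.012,0,0]]}}

```text
t: 30.9
tcp_pos: [0.4633, -0.0856, 0.0661]
tool_rot: [0.435, 0.562, -0.444, 0.546]
force: [-5.1, -5.0, -4.1]
finger_gap: 0.129
```

```bash
python3 arc2.py .0118 2
```

```text
30.9 [ 0.46333353 -0.08559478  0.06605279] F [-5.1 -5.  -4.1] 0.1294763154615865 [-0.026  0.004 -1.   ]
r 0.16203416264115414 theta -0.017463806018975958 y -0.000958931389945907
[-0.003  0.003 -0.   ]
[-0.004  0.002 -0.   ]
```

>>> {"name": "play_rows", "arguments": {"series": [[0.003,0.001,0,0],[0.006,0.002,0,0],[0.008,0.002,0,0],[0.008,0.002,0,0]]}}

```text
t: 31.3
tcp_pos: [0.4651, -0.0854, 0.0609]
tool_rot: [0.435, 0.561, -0.444, 0.547]
force: [-7.3, -0.8, 30.4]
finger_gap: 0.124
```

```bash
python3 arc2.py .0118 2; python3 - <<'E'
from h import *
s=snapshot("wrist"); cv2.imwrite("pics/w17.png",s["image"])
P=cloud(s);H,S,V=cv2.split(cv2.cvtColor(s["image"],cv2.COLOR_BGR2HSV))
x=(P-O)@sx; m=((H>3)&(H<16)&(S>170)&(V>100)&(x<-.13)&(x>-.17)&(P[...,2]>.05)&(P[...,2]<.13)); q=P[m]; print(m.sum(),np.percentile(x[m],[3,50,97]),np.percentile(q[:,2],[3,50,97]))
E
```

```text
31.3 [ 0.46514527 -0.08537239  0.06090001] F [-7.3 -0.8 30.4] 0.12361426733103709 [-0.024  0.003 -1.   ]
r 0.16279307811750318 theta -0.050777531720059665 y -0.0011467854159691346
[-0.006  0.002 -0.   ]
[-0.009  0.    -0.   ]
6186 [-0.14982902 -0.14486463 -0.13941827] [0.0833459  0.08627312 0.0878304 ]
```

View pics/w17.png

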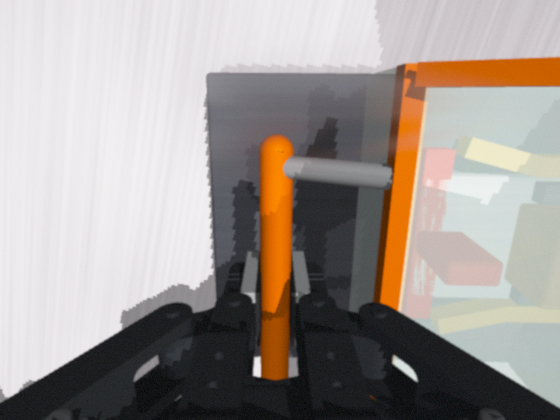

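There is a 30 N reaction at the stop, and the bar top at z 0.0878 gives a centre of 0.082, so the guard is closed. I release and lift straight away.

>>> {"name": "play_rows", "arguments": {"series": [[0,0,0,0],[0,0,0,0],[0,0,0,0],[0,0,0,0],[-0.02,0,0,0],[-0.05,0,0,0],[-0.09,0,0,0],[-0.13,0,0,0],[-0.16,0,0,0],[-0.16,0,0,0],[-0.16,0,0,0]], "claw": 35}}

```text
t: 32.45
tcp_pos: [0.47, -0.0859, 0.2214]
tool_rot: [0.435, 0.56, -0.443, 0.548]
force: [-0.8, 1.0, -0.7]
finger_gap: 0.35
```

```bash
python3 tl.py; python3 - <<'E'
from h import *
s=snapshot("wrist"); cv2.imwrite("pics/w18.png",s["image"]); s0=s
P=cloud(s);H,S,V=cv2.split(cv2.cvtColor(s["image"],cv2.COLOR_BGR2HSV))
x=(P-O)@sx; m=((H>3)&(H<16)&(S>170)&(V>100)&(x<-.13)&(x>-.17)&(P[...,2]>.05)&(P[...,2]<.13)); q=P[m]; print(m.sum(),np.percentile(x[m],[3,50,97]),np.percentile(q[:,2],[3,50,90]))
m=((H>3)&(H<16)&(S>170)&(V>100)&(x<-.09)&(x>-.12)&(P[...,2]>.05)); print("front edge",np.median(x[m]),np.median(P[m][:,2]))
s=snapshot("side"); cv2.imwrite("pics/s18.png",s["image"])
s=snapshot("top"); cv2.imwrite("pics/t18.png",s["image"])
E
```

```text
[[-0.021   0.9733  0.2286]
 [ 0.0018  0.2287 -0.9735]
 [-0.9998 -0.0201 -0.0065]] 32.45 [ 0.46998835 -0.08588304  0.22142041] 0.4777708076983263 [-0.411  0.353  1.789 -0.008  1.019 -0.637] [-0.8  1.  -0.7]
1682 [-0.15000422 -0.14492284 -0.13983819] [0.08365321 0.08655936 0.08777563]
front edge -0.10808979242565164 0.10319687093925496
```

View pics/w18.png

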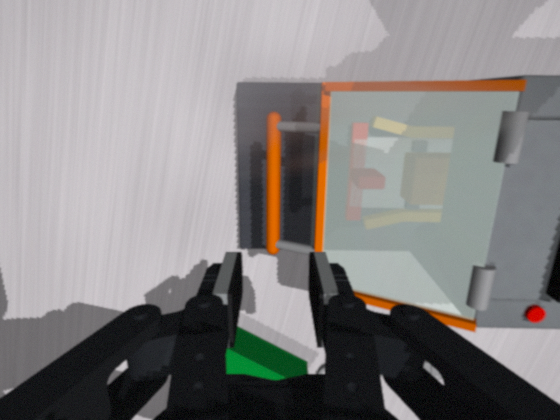

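View pics/s18.png

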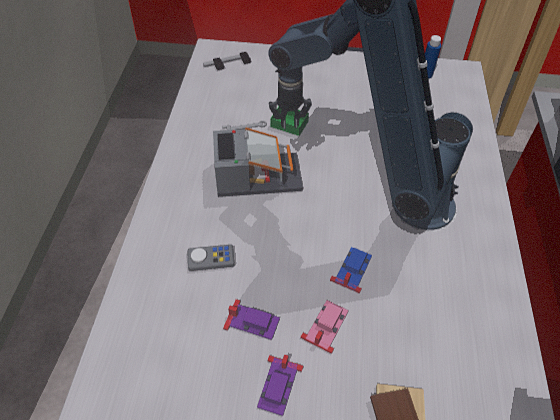

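The wrist view shows the guard closed with the bar at (273,185), unchanged after release, and the tray docked behind the clear plate. In the side view the pendant (210,257), bin and wrench are where they started, and the arm touches nothing.

```bash
python3 -c "
from station import manip
print(manip.sign_off())"
```

```text
the job is handed in; nothing more can be done
None
```

The job is done and handed in at about 32.6 s of the 72 s allowed; no verdict was reported.

**What I did**
- I swung the guard back to its end stop.
- I picked the tray up by the blank and turned it end for end. I set it on the deck with its nose about 10 mm inside the rail mouth and let go.
- I pushed the tray home with shut fingers behind the red fin. Then I pinched the bar, lowered the guard onto its closed stop, released it and lifted clear.

**What the last checks showed**
- **Tray:** it did not move under about 18 N of push. The fin centre measured 59.4 mm in front of the housing face in my fitted frame, against 58 mm stated. It is about 58.1 mm after the 1.3 mm hinge offset found while gripping the bar. I did not see the nose touch the stop, because it is inside the housing.
- **Guard:** the bar's centre was about 82 mm above the bench, 143.5 mm in front of the hinge after the same offset. That matches the stated closed position, and it did not change after I let go.
- **Bystanders:** by eye in the last side view, the bin, pendant and wrench look unmoved. The arm was touching nothing.

**What went less well**
- **Tool tilt:** pressing the guard against its stop left the tool tilted by a few degrees. I took most of that out with short free-air moves before gripping the tray.
- **Guard forces:** moving the guard briefly loaded the wrist with up to about 19 N on opening and 30 N at the closed stop.

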